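# Charge a grinding jar with milling balls and close its keyed lid

## Robot

A 6-joint arm with a two-finger parallel gripper is mounted at the origin on a cart in front of the work surface, level with it; the furniture and walls round the work are solid. World frame = base frame: x ahead of the robot, y to its left, z up, the work surface at z = 0. Lengths are in mm, angles in rad, forces in N, time in s.
With the tool pointing down it reaches from about 350 to 775 mm from the base axis. Payload 7.3 kg.
Tool frame: the origin (TCP) lies between the finger pads; the fingertips stand 14 mm ahead of it and the grasp point (between the pads) lies 5 mm behind it; y points along the fingers, z is the direction in which the jaws open and shut, and the axes are right-handed (so a half turn about y gives the same grasp; the last joint's range is limited). The gripper opens to 92 mm and grips with 3 to 60 N. Pads are 19 mm wide; open, the fingers measure 130 mm over their backs; the gripper's body (75 mm by 190 mm) begins 47 mm behind the grasp point.
Start: joints at [1.18, 0.342, 1.524, -0, 1.275, -0.146], TCP at [127.224, 509.37, 240.741] pointing down, gripper open.
Joint ranges: [-2.53, 2.53], [-0.77, 2.02], [0.04, 2.7], [-1, 4.14], [0.28, 2.66], [-3.11, 3.11]. Speed limits (rad/s): [2.57, 2.57, 3.14, 3.14, 3.14, 3.14].

## Interface

Orientations are given as [roll, pitch, yaw] about the fixed x, y, z axes, in that order (R = Rz(yaw) Ry(pitch) Rx(roll)).
In Python, from plant import bot, vision, order gives the robot as it stands.
- The arm moves only by the tool apply_moves, never from a script. Its argument "rows" is a list of rows, each a list of 3 entries, a list of its own where there are three numbers: the shift along the tool's x, y, z in cm, then the turn about the tool's y in rad, then the finger opening in cm, from 0 to 9.18. A call has 1 to 5 rows; each row is the pose to reach, as a shift and turn from the pose measured when the call began, along the tool's axes at that moment; what a row does not reach only later rows make up. A row lasts 1/8 s, in which the tool goes at most 62.5 mm and 10.7 degrees, less where a joint would pass 70% of its speed; a pose out of reach is approached as far as the arm can. A call with a gripper value outside its range is refused whole. The fingers move at their own pace and stop on an object; the grip force is fixed at half the most. Time passes only in rows, so rows that repeat a pose let the fingers close. It gives the time, the measured TCP pose, the force and the opening at its end, in the units of the state.
- bot.get_obs(): the state, without advancing time (a new reading comes with each control period).
- vision.capture(name): name is "side" or "top" or "wrist"; returns the picture (420x560x3 uint8, red, green, blue); there is no depth.
- vision.camera_info(name): a dict with "mtx" (3x3 intrinsics, pixels), "distortion" ([k1, k2, p1, p2, k3] as OpenCV has them; the pictures are not rectified), "rvec" (rotation vector, rad) and "tvec" (3), from world to camera coordinates, as OpenCV has them. Camera axes: x right, y down, z forward; pixel columns grow to the right and rows downward; lengths in mm; the calibration is good to about 2 mm. A picture is of the moment at which its call begins: read the wrist's pose just before it. camera_info takes no time and is no camera call; for the wrist camera it gives the pose at the moment of the call.
- order.close_job(): hands the job in, once; it reports no verdict.
The state is a dict: "time": time; "joint_positions": joint angles; "dq": joint speeds; "tau": joint torques, N m; "tool_pos": TCP position; "tcp_rot": TCP orientation; "contact_force": force on the tool from outside, world axes, zero at the start; "moment": the same for the moment, N m; "grip_width": finger opening in mm.
Only numpy, scipy, OpenCV 4.12 (cv2) and the standard library are available. Lean on these libraries where they do the work, as an engineer would, in place of code of your own. Each camera call takes 0.05 s, during which the arm holds its last target.

## Task

Charge the grinding jar for milling: lift the clear dust hood off the ball tray and set it down on the worktop, then move every large ball from the tray into the jar, lowering each one gently to the bottom because the ceramic lining chips if a ball is dropped in; the small balls stay in their tray pockets. Close the jar with its lid so that the key on the lid's edge drops into the notch in the jar's rim and the lid sits fully down and level, and put the dust hood back over the tray, fully down on its ledge. Leave the jar, the tray and the other things on the bench alone.

Things in the scene. Friction and masses are not known exactly. Their poses are not given: they have to be found in the camera images.
- jar: grinding jar, steel with white ceramic lining, upright, fixed in a round grey holder (foot 162 mm across). Outside diameter 136 mm, inside 116 mm. Origin: centre of the holder's underside, on the worktop; z up. Flat inner floor at z = 22 mm, rim at z = 74 mm. A ball knocked hard on the lining or on another ball is damage: let go with it resting or within some 5 mm of resting
- jar_notch (a point): middle of the one notch in the jar's rim, at rim height (z = 74 mm), 63 mm from the jar's axis on its +x side. The notch is cut right through the 10 mm wall, 16 mm wide and 8 mm deep
- jar_lid: loose jar lid, 0.32 to 0.5 kg, at first on the worktop. Origin: centre of its underside, z up. White spigot 111 mm across (lowest 3 mm: 107), z = 0 to 10 mm, enters the jar with 2.5 mm play; steel flange 136 mm across, z = 10 to 18 mm, rests on the rim. Seated: origin 64 mm over the jar's origin, x axis the same way as the jar's x. With the key on top of the rim it stands up to 6 mm higher
- lid_key (a point): foot of the lid's one key, at its edge on the lid's +x side, 63 mm from the axis, z = 4 mm in the lid's frame. The key is 12 mm wide (lowest 2 mm: 9 mm), reaches 6 mm below the flange and sticks out to 75 mm from the axis
- lid_handle (a point): middle of the lid's black bar handle, on the axis at z = 36 mm in the lid's frame. Bar 60 mm long along the lid's x, 16 mm thick along y, z = 24 to 48 mm, on a 13 mm thick neck from the flange (z = 18 mm)
- ball_tray: grey plastic ball tray, fixed. Origin: centre of its underside; z up. Base 160 (along x) x 136 mm, 8 mm thick; on it a pocket block 140 x 116 mm with its top at z = 20 mm, so a ledge 10 mm wide runs round it at z = 8 mm. Six pockets 18 mm across at x = -44, 0, 44 mm and y = -30, 30 mm hold the balls in random order; some are empty
- dust_hood: clear plastic hood, a loose box open below, 154 (along x) x 130 mm outside, 52 mm high, walls and top 4 mm, 0.25 kg; at first over the tray, on its ledge, with 3 mm play round the pocket block. Origin: centre of its lower edge's plane; z up. Seated: origin 8 mm over the tray's origin, x along the tray's x, either way round
- hood_handle (a point): middle of the hood's black bar handle, on its centre line at z = 69 mm in the hood's frame. Bar 56 mm long along the hood's x, 14 mm thick along y, z = 58 to 80 mm, on an 11 mm thick neck from the top (z = 52 mm)
- ball_1: large white ceramic ball, 30 mm across, 0.085 kg, origin at its centre (its own axes mean nothing). In its pocket its centre is at z = 32 mm over the tray's origin. Two to four of the large balls are there; an absent one gives None
- ball_2: large white ceramic ball, 30 mm across, 0.085 kg, origin at its centre (its own axes mean nothing). In its pocket its centre is at z = 32 mm over the tray's origin. Two to four of the large balls are there; an absent one gives None
- ball_3: large white ceramic ball, 30 mm across, 0.085 kg, origin at its centre (its own axes mean nothing). In its pocket its centre is at z = 32 mm over the tray's origin. Two to four of the large balls are there; an absent one gives None
- ball_4: large white ceramic ball, 30 mm across, 0.085 kg, origin at its centre (its own axes mean nothing). In its pocket its centre is at z = 32 mm over the tray's origin. Two to four of the large balls are there; an absent one gives None
- small_1: small white ceramic ball, 20 mm across, origin at its centre, in its pocket at z = 24 mm over the tray's origin; to be left there. One or two of them are there; an absent one gives None
- small_2: small white ceramic ball, 20 mm across, origin at its centre, in its pocket at z = 24 mm over the tray's origin; to be left there. One or two of them are there; an absent one gives None
- cabinet_corner (a point): left front corner, on the worktop, of a fixed blue cabinet, 290 mm high, behind the work at the right: it fills all that is both farther from the robot and farther right than this point (to 270 mm right of it). Keep the gripper clear of it
- bath_corner (a point): right front corner, on the worktop, of a fixed water bath with a blue control box, 310 mm high: it fills all that is both farther from the robot and farther left than this point. The worktop's front edge is at about x = 338 mm
- tape_roll: roll of white labelling tape, 62 mm across, 18 mm high, lying flat; origin at the centre of its underside. Not part of the job
- marker_pen: black pen, 125 mm long along its y, 12 mm wide and 14 mm high; origin at the middle of its underside. Not part of the job
- spatula: steel spatula, 156 mm long along its y, 11 mm wide, 4 mm high; origin at the middle of its underside. Not part of the job

How it is judged (in metres and radians):
On the way, in this order (a step that is already met when the one before it is completed fails the run):
1. the dust hood stands level on the worktop beside the tray, all its lower edge down (height (world z) of dust_hood below 0.004 m and angle between dust_hood's own z axis and vertical below 0.03 rad and horizontal distance between dust_hood and ball_tray above 0.1 m), for 0.2 s.
2. every large ball lies in the jar (horizontal distance between each of ball_1, ball_2, ball_3, ball_4 and jar below 0.048 m and z of ball_1 in the frame of jar between 0.03 and 0.05 m and z of ball_2 in the frame of jar between 0.03 and 0.05 m and z of ball_3 in the frame of jar between 0.03 and 0.05 m and z of ball_4 in the frame of jar between 0.03 and 0.05 m), for 0.2 s.
At the end, for the whole second after the job is handed in: Large balls all in the jar, small ones in tray pockets; lid on the jar: origin 61 to 66.5 mm over the jar's, within 4 mm sideways, 0.07 rad of yaw, tilt under 0.025 rad; hood on the tray: origin 6 to 10.5 mm over the tray's, within 6 mm sideways, tilt under 0.025 rad; lid and hood at rest (all of step 2 and z of small_1 in the frame of ball_tray between 0.018 and 0.028 m and x of small_1 in the frame of ball_tray between -0.07 and 0.07 m and y of small_1 in the frame of ball_tray between -0.058 and 0.058 m and z of small_2 in the frame of ball_tray between 0.018 and 0.028 m and x of small_2 in the frame of ball_tray between -0.07 and 0.07 m and y of small_2 in the frame of ball_tray between -0.058 and 0.058 m and z of jar_lid in the frame of jar between 0.061 and 0.0665 m and horizontal distance between jar_lid and jar below 0.004 m and angle between each of jar_lid, dust_hood's own z axis and vertical below 0.025 rad and angle between the x axis of jar_lid and the x axis of jar, either way round below 0.07 rad and z of dust_hood in the frame of ball_tray between 0.006 and 0.0105 m and horizontal distance between dust_hood and ball_tray below 0.006 m and linear speed of each of jar_lid, dust_hood below 0.01 m/s); the robot touches nothing.
It fails at once if a large ball is pressed or knocked so that it meets the jar or another large ball with more than 25 N (contact force between any of ball_1, ball_2, ball_3, ball_4 and jar above 25 N or contact force between ball_1 and ball_2 above 25 N or contact force between any of ball_1, ball_2 and ball_3 above 25 N or contact force between any of ball_1, ball_2, ball_3 and ball_4 above 25 N).
It fails at once if a large ball falls inside the jar (moves there at over 0.6 m/s, as after a drop of about 2 cm) ((horizontal distance between ball_1 and jar below 0.055 m and z of ball_1 in the frame of jar below 0.085 m and linear speed of ball_1 above 0.6 m/s) or (horizontal distance between ball_2 and jar below 0.055 m and z of ball_2 in the frame of jar below 0.085 m and linear speed of ball_2 above 0.6 m/s) or (horizontal distance between ball_3 and jar below 0.055 m and z of ball_3 in the frame of jar below 0.085 m and linear speed of ball_3 above 0.6 m/s) or (horizontal distance between ball_4 and jar below 0.055 m and z of ball_4 in the frame of jar below 0.085 m and linear speed of ball_4 above 0.6 m/s)).
It fails at once if the roll of white tape is pushed more than 30 mm from its place (distance of tape_roll from where it was at the start of the episode above 0.03 m).
It fails at once if the pen is pushed more than 30 mm from its place (distance of marker_pen from where it was at the start of the episode above 0.03 m).
It fails at once if the spatula is pushed more than 30 mm from its place (distance of spatula from where it was at the start of the episode above 0.03 m).
Of ball_1, ball_2, ball_3, ball_4 only 2 to 4 are there at a start; the rules pass over those that are not, and their reading is None.
Of small_1, small_2 only 1 to 2 are there at a start; the rules pass over those that are not, and their reading is None.
At some moment in a run one of jar_lid may be knocked a few centimetres aside while the robot is not near it.
It also fails if it takes over 210 s, if anything falls off the work surface, if the arm or the gripper's body presses on something with over 40 N, if the wrist force passes 120 N, or if a joint passes its speed limit or range.

## Working session

There is one attempt and no reset: what is moved stays moved. The work goes in short steps, Python scripts to look and compute and a tool call to move; the robot and the scene stay as the last step left them, time stands still between calls to the robot, and variables do not carry over. Pictures are saved under pics/ and viewed, and the job is handed in when it is done.

Besides the shell and the picture viewer there is one more tool, called after "Emit:" as name(argument=value, ...), one argument or row to a line, values as JSON. apply_moves: Moves the arm, as the interface text tells. Its arguments: {"type":"object","properties":{"rows":{"type":"array","items":{"type":"array"}}},"required":["rows"]}

```bash
ls; mkdir -p pics
cat > h.py <<'E'
import numpy as np, cv2
from plant import bot, vision, order
def cap(name,fn):
    im=vision.capture(name); cv2.imwrite('pics/'+fn+'.png',cv2.cvtColor(im,cv2.COLOR_RGB2BGR)); return im
def ray(name,uv,ci=None):
    ci=ci or vision.camera_info(name)
    K=np.array(ci['mtx'],float);d=np.array(ci['distortion'],float)
    R,_=cv2.Rodrigues(np.array(ci['rvec'],float));t=np.array(ci['tvec'],float).ravel()
    p=cv2.undistortPoints(np.array(uv,float).reshape(-1,1,2),K,d).reshape(-1,2)
    D=np.c_[p,np.ones(len(p))]@R
    return -R.T@t,D
def onz(name,uv,z,ci=None):
    C,D=ray(name,uv,ci); return C+D*((z-C[2])/D[:,2])[:,None]
def proj(name,P,ci=None):
    ci=ci or vision.camera_info(name)
    return cv2.projectPoints(np.array(P,float).reshape(-1,3),np.array(ci['rvec'],float),np.array(ci['tvec'],float),np.array(ci['mtx'],float),np.array(ci['distortion'],float))[0].reshape(-1,2)
E
python3 - <<'E'
from h import *
print(bot.get_obs())
for n in('top','side','wrist'):
    cap(n,n+'0'); ci=vision.camera_info(n);C,D=ray(n,[[280,210]]);print(n,C,D,ci['mtx'])
E
```

```text
pics
{'time': 0.0, 'joint_positions': array([ 1.17999472e+00,  3.42735112e-01,  1.52502792e+00, -1.71519143e-05,
        1.27541561e+00, -1.46021596e-01]), 'dq': array([ 6.55376341e-05,  8.01568500e-04,  3.34546088e-04, -1.71640612e-03,
       -7.66140903e-05, -1.27336231e-03]), 'tau': array([ 2.53778446e-03, -4.31245172e+01, -2.44224000e+01,  7.18813855e-02,
        5.58131863e-02, -9.41872986e-05]), 'tool_pos': array([127.07156773, 508.98075784, 240.03472291]), 'tcp_rot': array([-1.57236782e+00,  2.14539022e-04, -2.44775173e-01]), 'contact_force': array([ 0.73980929, -0.51938334,  0.46694996]), 'moment': array([ 0.04751283, -0.01000716,  0.01268577]), 'grip_width': 91.73153526943372}
top [ 371.06511442  -17.16990024 1311.57317983] [[ 0.15642098  0.00914877 -0.98768995]] [[442.29238224   0.         284.02093718]
 [  0.         442.29238224 209.96791897]
 [  0.           0.           1.        ]]
side [375.24427007 704.60987921 784.81973091] [[ 0.19243533 -0.70298579 -0.68473185]] [[405.31178661   0.         283.27338748]
 [  0.         405.31178661 211.45334048]
 [  0.           0.           1.        ]]
wrist [ 63.44782394 524.43351534 384.20303789] [[ 0.24378504 -0.07042091 -0.96733617]] [[353.93645931   0.         282.67019234]
 [  0.         353.93645931 206.98420936]
 [  0.           0.           1.        ]]
```

View pics/top0.png

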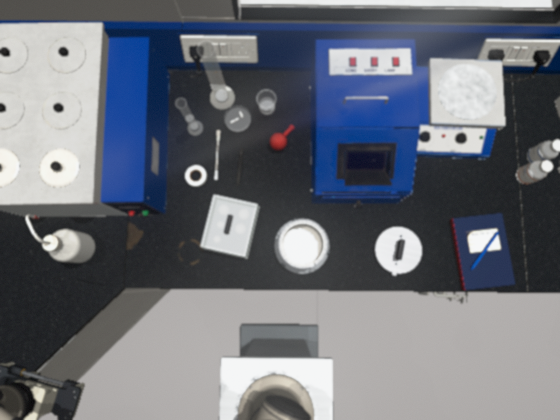

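View pics/side0.png

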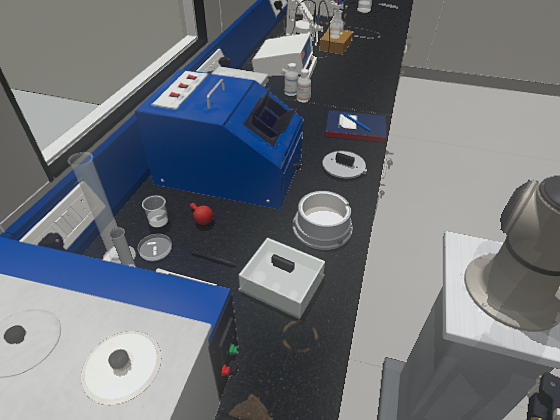

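View pics/wrist0.png

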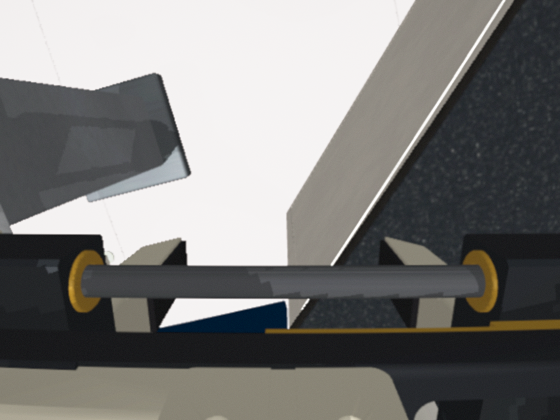

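Run:
```python
import cv2
a=cv2.imread('pics/top0.png')
cv2.imwrite('pics/top0c.png',cv2.resize(a[150:290,170:440],None,fx=2.9,fy=2.9,interpolation=cv2.INTER_CUBIC))
b=cv2.imread('pics/side0.png')
cv2.imwrite('pics/side0c.png',cv2.resize(b[130:330,180:390],None,fx=2.9,fy=2.9,interpolation=cv2.INTER_CUBIC))
```

```text
(no output)
```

View pics/top0c.png

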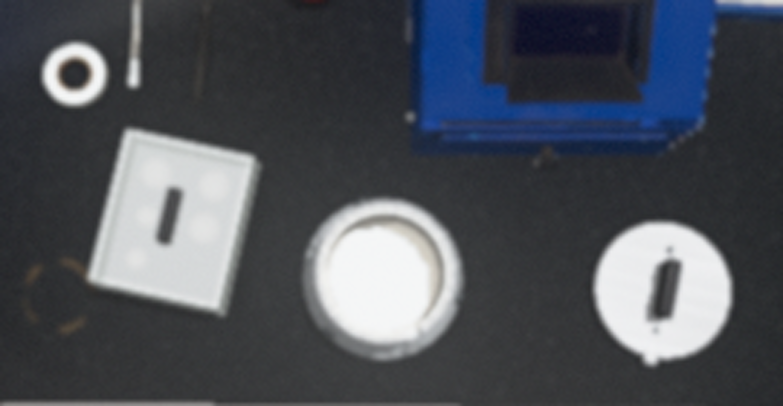

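View pics/side0c.png

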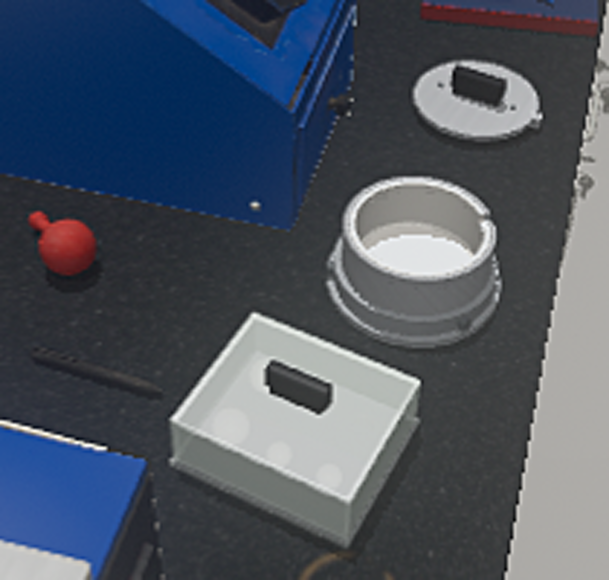

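Run:
```python
from h import *
a=cv2.imread('pics/top0.png'); g=cv2.cvtColor(a,cv2.COLOR_BGR2GRAY)
def blob(m,name):
    n,l,s,c=cv2.connectedComponentsWithStats(m.astype('uint8'))
    for i in range(1,n):
        if s[i,4]>25: print(name,s[i],c[i])
    return l,s
# dark handle within white areas
for (x0,y0,x1,y1,nm,zt) in [(215,205,245,245,'hood',88),(385,230,415,265,'lid',48)]:
    m=np.zeros(g.shape,bool); m[y0:y1,x0:x1]=g[y0:y1,x0:x1]<110
    cnt=max(cv2.findContours(m.astype('uint8'),0,2)[0],key=cv2.contourArea)
    r=cv2.minAreaRect(cnt); b=cv2.boxPoints(r); print(nm,r)
    for z in (zt,):
        P=onz('top',b,z); print(np.round(P,1)); print('c',P.mean(0))
        e=[P[1]-P[0],P[2]-P[1]]; e=max(e,key=np.linalg.norm); print('len',np.linalg.norm(e),'ang',np.degrees(np.arctan2(e[1],e[0])))
# lid circle: bright
m=np.zeros(g.shape,'uint8'); m[215:280,365:430]=(g[215:280,365:430]>140)
cnt=max(cv2.findContours(m,0,1)[0],key=cv2.contourArea)[:,0]
P=onz('top',cnt,18)[:,:2]
c=np.median(P,0)
def fit(P,it=8):
    w=np.ones(len(P),bool)
    for _ in range(it):
        q=P[w];A=np.c_[2*q,np.ones(len(q))];s=np.linalg.lstsq(A,(q**2).sum(1),rcond=None)[0];c=s[:2];r=np.sqrt(s[2]+c@c)
        d=np.linalg.norm(P-c,axis=1)-r; w=abs(d)<2.0
    return c,r,d
c,r,d=fit(P); i=d.argmax(); k=d>3
print('lid',c,r,'key',np.degrees(np.arctan2(*(P[i]-c)[::-1])),d.max(),np.degrees(np.arctan2(*(P[k].mean(0)-c)[::-1])))
# hood contour
m=np.zeros(g.shape,'uint8'); m[190:265,195:262]=(g[190:265,195:262]>100)
cnt=max(cv2.findContours(m,0,1)[0],key=cv2.contourArea)
print(cv2.minAreaRect(cnt)); 
ap=cv2.approxPolyDP(cnt,4,True)[:,0];print(ap.tolist(), np.round(onz('top',ap,60),0).tolist())
# jar outlines
m=np.zeros(g.shape,'uint8'); m[210:282,265:340]=(g[210:282,265:340]>90)
cnt=max(cv2.findContours(m,0,1)[0],key=cv2.contourArea)[:,0]
for z in(0,15,74): print('jarout',z,fit(onz('top',cnt,z)[:,:2])[:2])
```

```text
hood ((227.91180419921875, 224.3529815673828), (3.8805696964263916, 17.70509910583496), 14.03624439239502)
[[499.9 149.3  88. ]
 [548.2 138.8  88. ]
 [545.7 128.2  88. ]
 [497.4 138.7  88. ]]
c [522.78913919 138.76763999  88.        ]
len 49.46195295004206 ang -12.192348223050498
lid ((398.823974609375, 249.46800231933594), (6.618762016296387, 19.766841888427734), 10.30484676361084)
[[ 434.8 -331.    48. ]
 [ 490.4 -342.7   48. ]
 [ 487.2 -361.2   48. ]
 [ 431.7 -349.4   48. ]]
c [ 461.04185663 -346.07731321   48.        ]
len 56.79622809015034 ang -11.85962066283989
lid [ 462.87167186 -351.71828728] 67.55651504588475 key 167.1073822049862 8.192954466265178 168.2805434829646
((229.41476440429688, 225.3623046875), (49.6442756652832, 56.7444953918457), 13.240520477294922)
[[213, 194], [200, 246], [247, 258], [257, 203]] [[614.0, 188.0, 60.0], [464.0, 219.0, 60.0], [431.0, 86.0, 60.0], [589.0, 61.0, 60.0]]
jarout 0 (array([473.80970189, -70.78512484]), np.float64(81.6212395523446))
jarout 15 (array([472.63389631, -70.2014624 ]), np.float64(80.67253405731269))
jarout 74 (array([468.02304145, -67.78979319]), np.float64(76.97216805410932))
```

Run:
```python
from h import *
def tri(a,b):
    C,D=ray('top',[a]);E,F=ray('side',[b]);D=D[0]/np.linalg.norm(D[0]);F=F[0]/np.linalg.norm(F[0])
    s,t=np.linalg.lstsq(np.c_[D,-F],E-C,rcond=None)[0];p=C+s*D;q=E+t*F;return (p+q)/2,np.linalg.norm(p-q)
print('green',tri((145,212),(233,350)),'red',tri((131,213),(226,371)))
print('bath box corner top', tri((165,212),(232,290)))
for z in (310,200,0): print(z,onz('top',[[165,212],[148,200],[135,235],[170,290],[125,290],[315,197]],z).round(0).tolist())
for z in (0,): print('side',onz('side',[[240,408],[252,340],[262,205],[250,408]],z).round(0).tolist())
for nm,p in [('tape',(195,175)),('spat a',(218,131)),('spat b',(216,179)),('pen b',(239,182)),('pen a',(241,163))]: print(nm,onz('top',[p],8).round(0))
# notch
print('notch side',onz('side',[[180+487/2.9,130+222/2.9]],70),'top',onz('top',[[170+425/2.9,150+325/2.9]],74))
# large ball positions in top at z=32 
for p in [(157,172),(213,187),(203,228),(147,215),(135,258)]: print(p,onz('top',[(170+p[0]/2.9,150+p[1]/2.9)],32).round(0))
```

```text
green (array([552.36082747, 372.17866323,  85.6204918 ]), np.float64(5.785460293434142)) red (array([549.75972029, 411.79591972,  84.34037708]), np.float64(4.814597560717522))
bath box corner top (array([558.97297549, 298.82683167, 163.43044908]), np.float64(29.788268067391172))
310 [[522.0, 256.0, 310.0], [550.0, 296.0, 310.0], [468.0, 321.0, 310.0], [346.0, 235.0, 310.0], [345.0, 335.0, 310.0], [561.0, -88.0, 310.0]]
200 [[539.0, 285.0, 200.0], [569.0, 331.0, 200.0], [479.0, 358.0, 200.0], [344.0, 263.0, 200.0], [342.0, 374.0, 200.0], [582.0, -96.0, 200.0]]
0 [[569.0, 340.0, 0.0], [605.0, 393.0, 0.0], [499.0, 426.0, 0.0], [339.0, 313.0, 0.0], [337.0, 445.0, 0.0], [620.0, -110.0, 0.0]]
side [[517.0, 434.0, 0.0], [541.0, 299.0, 0.0], [651.0, -106.0, 0.0], [499.0, 429.0, 0.0]]
tape [[682. 253.   8.]]
spat a [[821. 188.   8.]]
spat b [[670. 189.   8.]]
pen b [[662. 120.   8.]]
pen a [[721. 115.   8.]]
notch side [[410.33992295 -94.45686524  70.        ]] top [[ 421.57042281 -109.2020632    74.        ]]
(157, 172) [[574. 158.  32.]]
(213, 187) [[559. 101.  32.]]
(203, 228) [[518. 110.  32.]]
(147, 215) [[530. 167.  32.]]
(135, 258) [[487. 178.  32.]]
```

Run:
```python
import cv2
b=cv2.imread('pics/side0.png')
cv2.imwrite('pics/side0d.png',cv2.resize(b[185:245,285:360],None,fx=9,fy=9,interpolation=cv2.INTER_CUBIC))
a=cv2.imread('pics/top0.png')
cv2.imwrite('pics/top0d.png',cv2.resize(a[210:280,265:340],None,fx=8,fy=8,interpolation=cv2.INTER_CUBIC))
```

```text
(no output)
```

View pics/side0d.png

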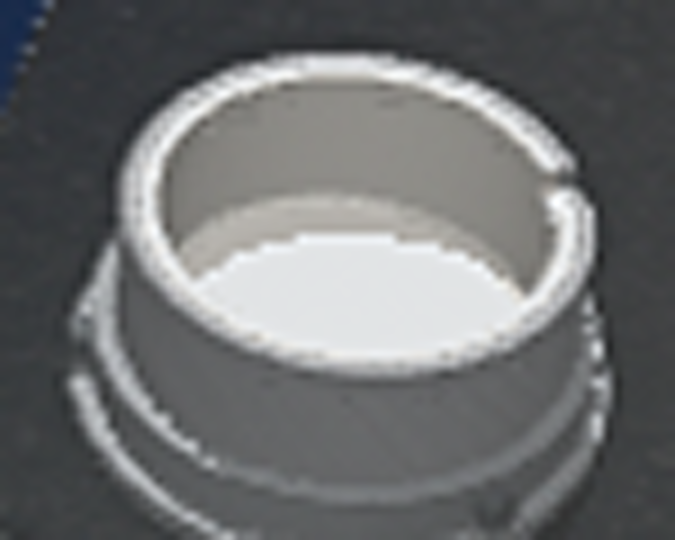

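View pics/top0d.png

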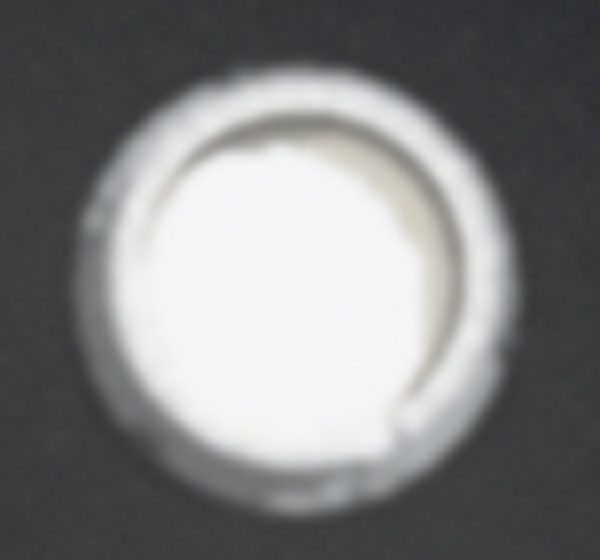

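```bash
cat >> h.py <<'E'
from scipy.spatial.transform import Rotation as Ro
def plan(x,y,z,yaw=None):
    o=bot.get_obs(); R=Ro.from_euler('xyz',o['tcp_rot']).as_matrix()
    d=R.T@(np.array([x,y,z])-o['tool_pos'])/10
    cur=np.arctan2(R[1,0],R[0,0])
    turn=0 if yaw is None else -((yaw-cur+np.pi)%(2*np.pi)-np.pi)
    print('shift cm',d.round(2),'turn',round(turn,3),'| tcp',o['tool_pos'].round(1),'rot',o['tcp_rot'].round(3),'F',o['contact_force'].round(1),'w',round(o['grip_width'],1),'q6',o['joint_positions'][5].round(2),'t',round(o['time'],2))
E
python3 -c "
from h import *
plan(523,139,200,-.213)"
```

```text
shift cm [ 47.38   4.04 -26.31] turn -0.032 | tcp [127.1 509.1 240.2] rot [-1.572  0.    -0.245] F [ 1.1 -0.2 -0. ] w 91.9 q6 -0.15 t 0.15
```

Emit:
apply_moves(
  rows=[
    [[47.4,4.0,-26.3],-0.03,9.0],
    [[47.4,4.0,-26.3],-0.03,9.0],
    [[47.4,4.0,-26.3],-0.03,9.0],
    [[47.4,4.0,-26.3],-0.03,9.0],
    [[47.4,4.0,-26.3],-0.03,9.0],
  ],
)

```text
time: 0.78
tool_pos: [356.0, 294.9, 217.4]
tcp_rot: [-1.572, 0.0, -0.215]
contact_force: [1.7, 0.6, 0.3]
grip_width: 90.1
```

```bash
python3 -c "
from h import *
plan(523,139,200,-.213)"
```

```text
shift cm [ 19.64   1.75 -11.68] turn -0.002 | tcp [356.  294.9 217.4] rot [-1.572  0.    -0.215] F [1.7 0.6 0.3] w 90.1 q6 -0.83 t 0.78
```

Emit:
apply_moves(
  rows=[
    [[19.6,1.7,-11.7],0,9.0],
    [[19.6,1.7,-11.7],0,9.0],
    [[19.6,1.7,-11.7],0,9.0],
    [[19.6,1.7,-11.7],0,9.0],
    [[19.6,1.7,-11.7],0,9.0],
  ],
)

```text
time: 1.4
tool_pos: [524.1, 136.5, 199.6]
tcp_rot: [-1.572, 0.001, -0.219]
contact_force: [0.8, -0.0, -0.4]
grip_width: 90.3
```

```bash
python3 -c "
from h import *
plan(523,139,78,-.213);cap('wrist','w1')
print(proj('wrist',[[523,139,88],[523,139,60]]))"
```

```text
shift cm [-0.15 12.16  0.24] turn -0.006 | tcp [524.1 136.5 199.6] rot [-1.572e+00  1.000e-03 -2.190e-01] F [ 0.8 -0.  -0.4] w 90.3 q6 -1.24 t 1.4
[[285.53592307 208.21415957]
 [285.32517321 199.79973293]]
```

View pics/w1.png

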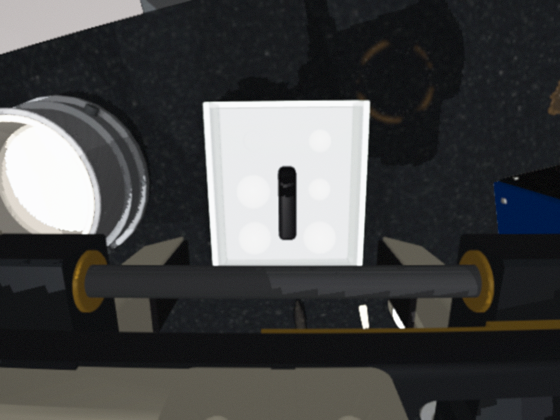

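```bash
python3 -c "
from h import *
g=cv2.imread('pics/w1.png',0)
m=np.zeros(g.shape,'uint8');m[150:260,265:310]=g[150:260,265:310]<110
c=max(cv2.findContours(m,0,2)[0],key=cv2.contourArea);b=cv2.boxPoints(cv2.minAreaRect(c));P=onz('wrist',b,88);print(b,P.round(1),P.mean(0))
# line of the bar: left/right edges
P=onz('wrist',[[205,102],[369,101],[213,265],[362,265]],60);print(P.round(1),P.mean(0)); e=P[0]-P[1];print(np.arctan2(e[1],e[0]),np.linalg.norm(e))
# bar angle by moment
d=P[2]-P[0];print(np.arctan2(d[1],d[0]))
"
```

```text
[[278. 167.]
 [295. 167.]
 [295. 239.]
 [278. 239.]] [[491.7 140.3  88. ]
 [494.4 152.3  88. ]
 [548.2 140.9  88. ]
 [545.4 128.2  88. ]] [519.93038029 140.40910036  88.        ]
[[433.6  94.9  60. ]
 [460.3 219.1  60. ]
 [566.   65.5  60. ]
 [593.9 191.4  60. ]] [513.44581039 142.72285281  60.        ]
-1.782574342573512 127.02255003688013
-0.21898980223698575
```

```bash
python3 -c "
from h import *
plan(521,140,78,-.214)"
```

```text
shift cm [-0.2  12.17  0.18] turn -0.003 | tcp [522.8 137.9 199.7] rot [-1.572  0.002 -0.217] F [ 0.5 -0.3  0.1] w 90.3 q6 -1.24 t 1.45
```

Emit:
apply_moves(
  rows=[
    [[-0.2,4,0.2],0,4.5],
    [[-0.2,8,0.2],0,4.5],
    [[-0.2,11,0.2],0,4.5],
    [[-0.2,12.1,0.2],0,4.5],
    [[-0.2,12.1,0.2],0,4.5],
  ],
)

```text
time: 2.08
tool_pos: [520.5, 140.9, 78.9]
tcp_rot: [-1.572, 0.002, -0.216]
contact_force: [0.2, 0.8, 0.4]
grip_width: 46.7
```

```bash
python3 -c "
from h import *
plan(521,140,78,-.214);cap('side','s1')"
```

```text
shift cm [ 0.06  0.09 -0.07] turn -0.002 | tcp [520.5 140.9  78.9] rot [-1.572  0.002 -0.216] F [0.2 0.8 0.4] w 46.7 q6 -1.23 t 2.08
```

View pics/s1.png

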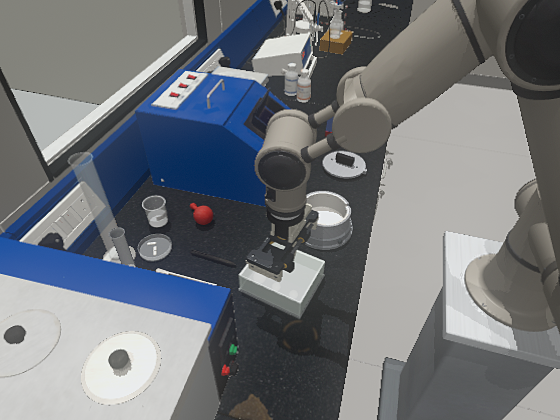

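Gripper straddles the hood handle at about (283,262). Close.

Emit:
apply_moves(
  rows=[
    [[0,0,0],0,0.5],
    [[0,0,0],0,0.5],
    [[0,0,0],0,0.5],
    [[0,0,0],0,0.5],
    [[0,-0.5,0],0,0.5],
  ],
)

```text
time: 2.75
tool_pos: [520.7, 140.7, 84.2]
tcp_rot: [-1.572, 0.002, -0.217]
contact_force: [-0.2, -0.2, -1.6]
grip_width: 13.9
```

Emit:
apply_moves(
  rows=[
    [[0,-2,0],0,0.5],
    [[0,-4,0],0,0.5],
    [[0,-6,0],0,0.5],
    [[0,-8,0],0,0.5],
    [[0,-8,0],0,0.5],
  ],
)

```text
time: 3.38
tool_pos: [521.6, 140.8, 165.4]
tcp_rot: [-1.571, -0.0, -0.217]
contact_force: [-1.0, -1.3, -2.9]
grip_width: 13.6
```

```bash
python3 -c "
from h import *
plan(425,315,160,-.214);cap('top','t1')"
```

```text
shift cm [-13.18   0.53  14.93] turn -0.003 | tcp [521.6 140.8 165.4] rot [-1.571 -0.    -0.217] F [-1.  -1.3 -2.9] w 13.6 q6 -1.23 t 3.38
```

View pics/t1.png

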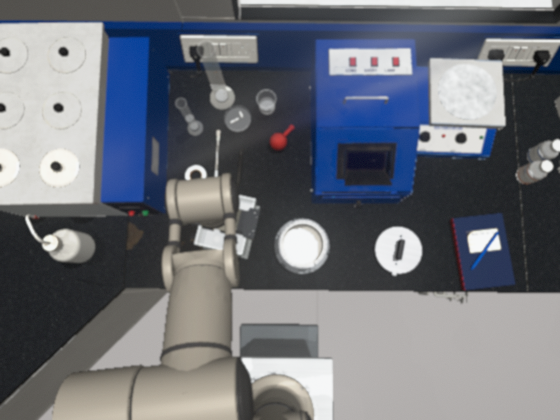

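Emit:
apply_moves(
  rows=[
    [[-4,0,4.2],0,0.5],
    [[-8,0,8.4],0,0.5],
    [[-11,0.4,12.5],0,0.5],
    [[-13.1,0.5,14.9],0,0.5],
    [[-13.1,0.5,14.9],0,0.5],
  ],
)

```text
time: 4.05
tool_pos: [423.0, 315.8, 157.9]
tcp_rot: [-1.573, 0.004, -0.213]
contact_force: [0.3, -0.1, -3.4]
grip_width: 13.7
```

```bash
python3 -c "
from h import *
plan(425,315,71,-.214);cap('side','s2')"
```

```text
shift cm [ 0.24  8.69 -0.01] turn 0.001 | tcp [423.  315.8 157.9] rot [-1.573  0.004 -0.213] F [ 0.3 -0.1 -3.4] w 13.7 q6 -0.86 t 4.05
```

View pics/s2.png

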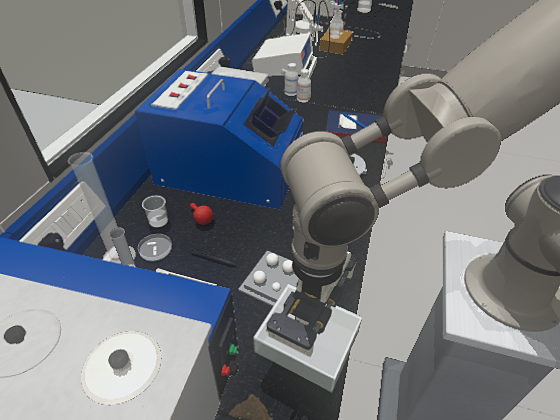

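Emit:
apply_moves(
  rows=[
    [[0,3,0],0,0.5],
    [[0,6,0],0,0.5],
    [[0,7.7,0],0,0.5],
    [[0,8.3,0],0,0.5],
    [[0,8.6,0],0,0.5],
  ],
)

```text
time: 4.72
tool_pos: [424.1, 313.9, 72.0]
tcp_rot: [-1.574, 0.003, -0.215]
contact_force: [-1.0, -1.1, -0.4]
grip_width: 13.6
```

```bash
python3 -c "
from h import *
plan(425,315,71,-.214)"
```

```text
shift cm [0.07 0.1  0.12] turn -0.001 | tcp [424.1 313.9  72. ] rot [-1.574  0.003 -0.215] F [-1.  -1.1 -0.4] w 13.6 q6 -0.86 t 4.72
```

Weight is off. A little lower, release, and rise.

Emit:
apply_moves(
  rows=[
    [[0,0.05,0],0,0.5],
    [[0,0.05,0],0,4.5],
    [[0,0.05,0],0,4.5],
    [[0,0.05,0],0,4.5],
    [[0,0.0,0],0,4.5],
  ],
)

```text
time: 5.35
tool_pos: [424.1, 314.0, 72.2]
tcp_rot: [-1.574, 0.003, -0.215]
contact_force: [-0.5, -0.0, -0.9]
grip_width: 44.2
```

```bash
python3 -c "
from h import *
plan(430,280,200,-.214)"
```

```text
shift cm [  1.26 -12.78  -3.23] turn -0.001 | tcp [424.1 314.   72.2] rot [-1.574  0.003 -0.215] F [-0.5 -0.  -0.9] w 44.2 q6 -0.86 t 5.35
```

Emit:
apply_moves(
  rows=[
    [[0,-4,0],0,4.5],
    [[0,-8,0],0,4.5],
    [[0,-12.5,0],0,9],
    [[4,-12.5,-5],0,9],
    [[7.5,-12.5,-10],0,9],
  ],
)

```text
time: 5.98
tool_pos: [477.1, 200.0, 198.1]
tcp_rot: [-1.573, 0.001, -0.213]
contact_force: [0.7, -0.0, -0.6]
grip_width: 70.5
```

```bash
python3 -c "
from h import *
plan(535,140,200,-.214); cap('side','s3')"
```

```text
shift cm [ 6.92 -0.19 -4.64] turn 0.001 | tcp [477.1 200.  198.1] rot [-1.573e+00  1.000e-03 -2.130e-01] F [ 0.7 -0.  -0.6] w 70.5 q6 -1.11 t 5.97
```

View pics/s3.png

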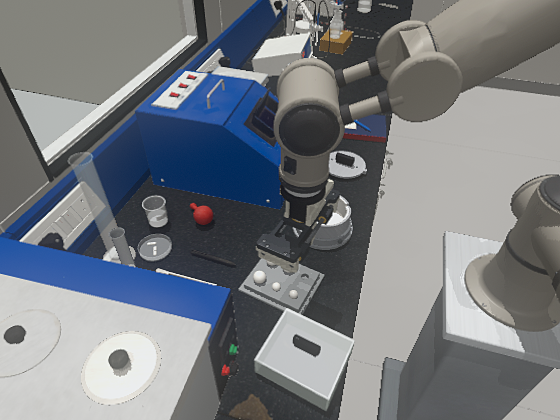

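Hood stands flat on the worktop at (305,355), clear of the tray. Now over the tray.

Emit:
apply_moves(
  rows=[
    [[3.5,0,-2.5],0,9],
    [[6.9,-0.2,-4.6],0,9],
    [[6.9,-0.2,-4.6],0,9],
    [[6.9,-0.2,-4.6],0,9],
  ],
)

```text
time: 6.52
tool_pos: [536.7, 133.6, 199.7]
tcp_rot: [-1.577, 0.001, -0.218]
contact_force: [1.1, -0.6, -0.1]
grip_width: 89.8
```

```bash
cat > balls.py <<'E'
from h import *
import sys
im=cap('wrist',sys.argv[1]); g=cv2.cvtColor(im,cv2.COLOR_RGB2GRAY)
ax=np.array([np.cos(-.214),np.sin(-.214)]);ay=np.array([-ax[1],ax[0]])
plan(535,140,200,-.214)
C0=np.array([521,140.])
P=[np.r_[C0+ax*x+ay*y,z] for y in(-30,30) for x in(-44,0,44) for z in (32,)]
print(proj('wrist',P).round(0).tolist())
E
python3 balls.py w2
```

```text
shift cm [-0.28 -0.03  0.56] turn -0.003 | tcp [536.5 134.  199.8] rot [-1.577  0.    -0.217] F [ 0.1  0.6 -0.9] w 90.4 q6 -1.24 t 6.58
[[253.0, 124.0], [254.0, 175.0], [255.0, 222.0], [322.0, 124.0], [321.0, 174.0], [320.0, 222.0]]
```

View pics/w2.png

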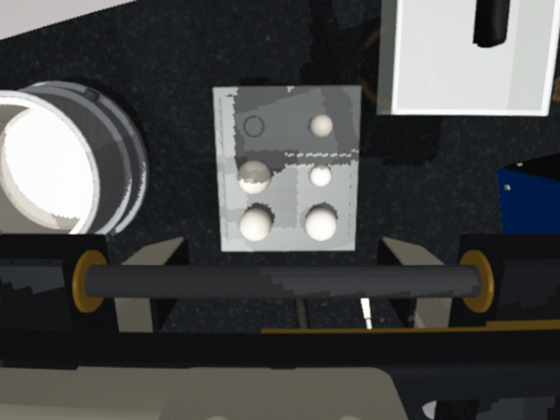

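```bash
python3 -c "
from h import *
plan(571.4,160,70,-.214)"
```

```text
shift cm [ 2.85 12.95  3.37] turn -0.003 | tcp [536.5 134.  199.8] rot [-1.577  0.    -0.217] F [ 0.1  0.6 -0.9] w 90.4 q6 -1.24 t 6.58
```

Emit:
apply_moves(
  rows=[
    [[2.8,1,3.4],0,4.1],
    [[2.8,5,3.4],0,4.1],
    [[2.8,9,3.4],0,4.1],
    [[2.8,12.9,3.4],0,4.1],
    [[2.8,12.9,3.4],0,4.1],
  ],
)

```text
time: 7.2
tool_pos: [568.1, 161.2, 68.0]
tcp_rot: [-1.579, 0.007, -0.216]
contact_force: [-0.1, -0.6, 0.1]
grip_width: 44.8
```

```bash
python3 -c "
from h import *
plan(571.4,160,36,-.214)"
```

```text
shift cm [ 0.37  3.2  -0.02] turn -0.002 | tcp [568.1 161.2  68. ] rot [-1.579  0.007 -0.216] F [-0.1 -0.6  0.1] w 44.8 q6 -1.2 t 7.2
```

Emit:
apply_moves(
  rows=[
    [[0.3,0,0],0,4.0],
    [[0.3,1,0],0,4.0],
    [[0.3,2.2,0],0,4.0],
    [[0.3,3.1,0],0,4.0],
    [[0.3,3.1,0],0,4.0],
  ],
)

```text
time: 7.82
tool_pos: [570.2, 160.2, 36.0]
tcp_rot: [-1.58, 0.009, -0.216]
contact_force: [1.1, 0.3, 0.8]
grip_width: 40.2
```

```bash
python3 -c "
from h import *
plan(571.4,160,36,-.214);cap('side','s4');b=cv2.imread('pics/s4.png');cv2.imwrite('pics/s4c.png',cv2.resize(b[190:330,200:360],None,fx=4,fy=4))"
```

```text
shift cm [ 0.12 -0.    0.01] turn -0.002 | tcp [570.2 160.2  36. ] rot [-1.58   0.009 -0.216] F [1.1 0.3 0.8] w 40.2 q6 -1.2 t 7.83
```

View pics/s4c.png

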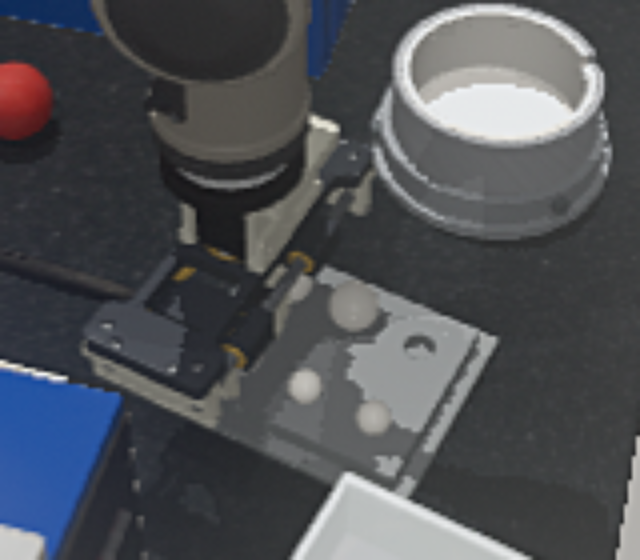

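Emit:
apply_moves(
  rows=[
    [[0,0,0],0,2.0],
    [[0,0,0],0,2.0],
    [[0,0,0],0,2.0],
    [[0,-1.5,0],0,2.0],
    [[0,-4,0],0,2.0],
  ],
)

```text
time: 8.5
tool_pos: [570.4, 160.4, 77.1]
tcp_rot: [-1.58, 0.009, -0.216]
contact_force: [-0.6, -0.2, -0.4]
grip_width: 28.3
```

```bash
python3 -c "
from h import *
plan(480,-30,150,-.214);"
```

```text
shift cm [ -4.82  -7.06 -20.6 ] turn -0.002 | tcp [570.4 160.4  77.1] rot [-1.58   0.009 -0.216] F [-0.6 -0.2 -0.4] w 28.3 q6 -1.2 t 8.5
```

Emit:
apply_moves(
  rows=[
    [[-1,-4,-3],0,2.0],
    [[-2,-7,-7],0,2.0],
    [[-3,-7.1,-12],0,2.0],
    [[-4,-7.1,-17],0,2.0],
    [[-4.8,-7.1,-20.6],0,2.0],
  ],
)

```text
time: 9.12
tool_pos: [479.5, -31.7, 151.6]
tcp_rot: [-1.58, 0.008, -0.217]
contact_force: [0.4, 0.1, -0.2]
grip_width: 28.5
```

```bash
python3 -c "
from h import *
plan(480,-70,150,-.214);cap('wrist','w3')"
```

```text
shift cm [ 0.87  0.19 -3.73] turn -0.003 | tcp [479.5 -31.7 151.6] rot [-1.58   0.008 -0.217] F [ 0.4  0.1 -0.2] w 28.5 q6 -1.57 t 9.12
```

View pics/w3.png

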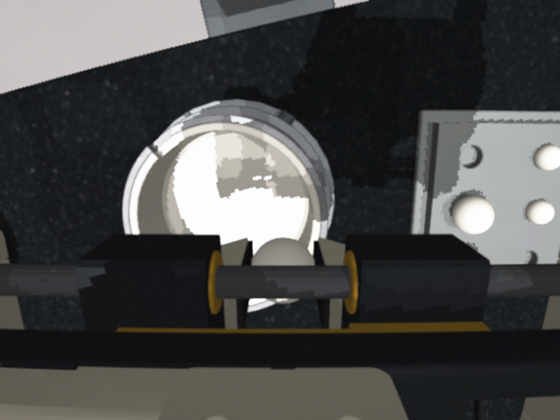

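```bash
python3 -c "
from h import *
o=bot.get_obs();p=o['tool_pos'];R=Ro.from_euler('xyz',o['tcp_rot']).as_matrix()
for k in(-5,0,4,8,14): print(k,proj('wrist',p+R@np.array([0,k,0])).round(0))
b=proj('wrist',[p+R@np.array([s*15,4,0]) for s in(-1,1)]);print(b)
for z,r in((74,68),(74,58)):
  print(proj('wrist',[[473.5+r*np.cos(a),-70.5+r*np.sin(a),z] for a in np.arange(0,6.28,.785)]).round(0).tolist())
b=cv2.imread('pics/w3.png');cv2.imwrite('pics/w3c.png',cv2.resize(b[90:320,110:350],None,fx=2.6,fy=2.6,interpolation=cv2.INTER_CUBIC))"
```

```text
-5 [[285. 276.]]
0 [[285. 271.]]
4 [[285. 267.]]
8 [[284. 264.]]
14 [[284. 259.]]
[[284.54101628 235.74903312]
 [284.50424903 297.229024  ]]
[[254.0, 317.0], [316.0, 279.0], [332.0, 205.0], [286.0, 138.0], [203.0, 123.0], [139.0, 171.0], [133.0, 247.0], [181.0, 305.0]]
[[251.0, 305.0], [304.0, 271.0], [317.0, 209.0], [277.0, 152.0], [207.0, 139.0], [153.0, 180.0], [147.0, 244.0], [188.0, 294.0]]
```

View pics/w3c.png

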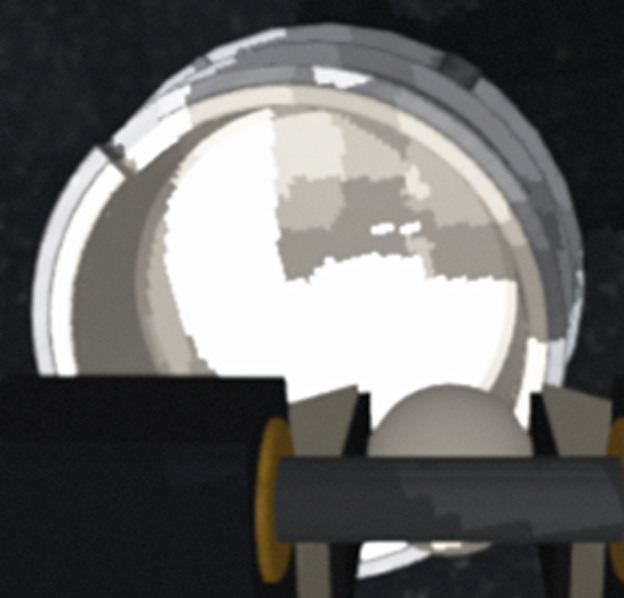

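```bash
python3 -c "
from h import *
for z in(66,70,74):
  P=onz('wrist',[[110+100/2.6,90+148/2.6],[110+115/2.6,90+160/2.6],[110+127/2.6,90+175/2.6]],z)
  d=P[:,:2]-[473.5,-70.5]; print(z,P.round(1).tolist(),np.linalg.norm(d,axis=1),np.arctan2(d[:,1],d[:,0]))
th=np.arange(0,6.28,.02)
print('rim bounds',proj('wrist',np.c_[473.5+68*np.cos(th),-70.5+68*np.sin(th),0*th+74]).min(0),proj('wrist',np.c_[473.5+68*np.cos(th),-70.5+68*np.sin(th),0*th+74]).max(0))
print('holder bounds',proj('wrist',np.c_[473.5+81*np.cos(th),-70.5+81*np.sin(th),0*th+0]).min(0),proj('wrist',np.c_[473.5+81*np.cos(th),-70.5+81*np.sin(th),0*th+0]).max(0))
"
```

```text
66 [[411.7, -111.0, 66.0], [415.4, -108.1, 66.0], [419.7, -106.2, 66.0]] [73.87608227 69.2149559  64.60574807] [-2.56203285 -2.56710916 -2.55568857]
70 [[411.8, -109.4, 70.0], [415.4, -106.6, 70.0], [419.6, -104.7, 70.0]] [72.96093969 68.38815875 63.84529231] [-2.57974835 -2.58598251 -2.57596895]
74 [[411.8, -107.8, 74.0], [415.4, -105.0, 74.0], [419.5, -103.2, 74.0]] [72.06927235 67.58631257 63.11172213] [-2.59790802 -2.60531071 -2.59672948]
rim bounds [127.79344345 120.54131781] [333.82115929 319.18130461]
holder bounds [150.14592483 104.23143078] [337.89644053 288.09476711]
```

```bash
python3 -c "
from h import *
plan(500,-78.5,110,-.214)"
```

```text
shift cm [ 3.14  4.16 -3.79] turn -0.003 | tcp [478.  -34.3 151.4] rot [-1.582  0.009 -0.217] F [ 0.2 -2.5 -1.2] w 28.3 q6 -1.57 t 9.18
```

Emit:
apply_moves(
  rows=[
    [[1.5,1,-1.5],0,2.0],
    [[3.1,2,-3.6],0,2.0],
    [[3.1,4.1,-3.6],0,2.0],
    [[3.1,4.1,-3.6],0,2.0],
  ],
)

```text
time: 9.68
tool_pos: [499.3, -76.4, 110.1]
tcp_rot: [-1.582, 0.012, -0.218]
contact_force: [-0.1, 0.4, -0.3]
grip_width: 28.4
```

```bash
python3 -c "
from h import *
plan(500,-76.5,42,-.214)"
```

```text
shift cm [0.15 6.81 0.08] turn -0.004 | tcp [499.3 -76.4 110.1] rot [-1.582  0.012 -0.218] F [-0.1  0.4 -0.3] w 28.4 q6 -1.64 t 9.68
```

Emit:
apply_moves(
  rows=[
    [[0.1,2.5,0.1],0,2.0],
    [[0.1,5,0.1],0,2.0],
    [[0.1,6.3,0.1],0,2.0],
    [[0.1,6.7,0.1],0,2.0],
    [[0.1,6.8,0.1],0,2.0],
  ],
)

```text
time: 10.3
tool_pos: [500.0, -76.2, 42.7]
tcp_rot: [-1.582, 0.011, -0.218]
contact_force: [0.8, 0.3, -0.3]
grip_width: 28.1
```

```bash
python3 -c "
from h import *
plan(500,-76.5,42,-.214);cap('side','s5');b=cv2.imread('pics/s5.png');cv2.imwrite('pics/s5c.png',cv2.resize(b[150:290,230:390],None,fx=4,fy=4))
cap('wrist','w4')"
```

```text
shift cm [ 0.01  0.08 -0.03] turn -0.004 | tcp [500.  -76.2  42.7] rot [-1.582  0.011 -0.218] F [ 0.8  0.3 -0.3] w 28.1 q6 -1.64 t 10.3
```

View pics/s5c.png

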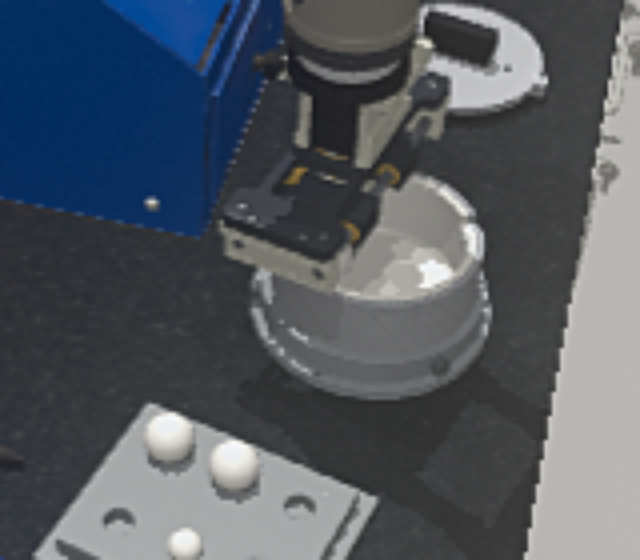

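View pics/w4.png

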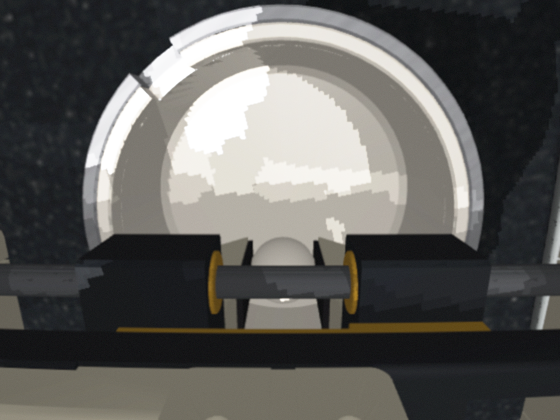

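Emit:
apply_moves(
  rows=[
    [[0,0.1,0],0,2.0],
    [[0,0.1,0],0,3.6],
    [[0,0.1,0],0,3.6],
    [[0,0.1,0],0,3.6],
  ],
)

```text
time: 10.9
tool_pos: [500.0, -76.3, 41.9]
tcp_rot: [-1.582, 0.01, -0.218]
contact_force: [0.0, 0.7, -0.6]
grip_width: 36.1
```

```bash
python3 -c "
from h import *
plan(500,-76.5,122,-.214)
im=cap('wrist','w5')
b=cv2.imread('pics/w5.png');cv2.imwrite('pics/w5c.png',cv2.resize(b[0:200,80:350],None,fx=2.9,fy=2.9,interpolation=cv2.INTER_CUBIC))"
```

```text
shift cm [-0.08 -8.01 -0.11] turn -0.004 | tcp [500.  -76.3  41.9] rot [-1.582  0.01  -0.218] F [ 0.   0.7 -0.6] w 36.1 q6 -1.64 t 10.9
```

View pics/w5c.png

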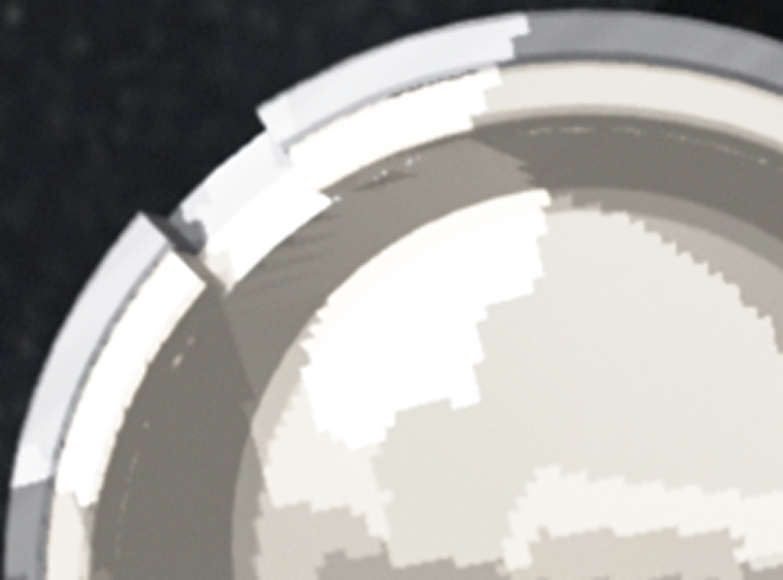

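View pics/w5.png

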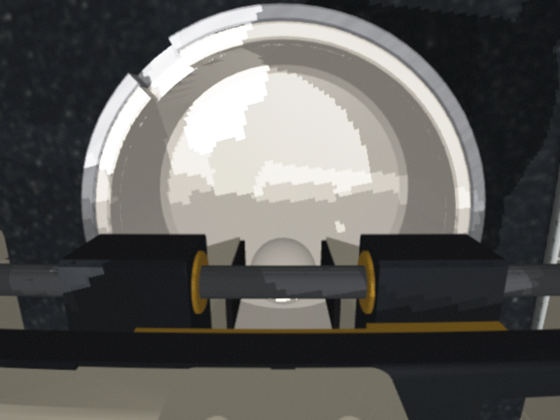

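```bash
python3 -c "
from h import *
f=lambda l:[[80+x/2.9,y/2.9] for x,y in l]
P=onz('wrist',f([(140,212),(260,105),(205,285),(330,200)]),74);print(P.round(1).tolist())
g=cv2.imread('pics/w5.png',0)
# rim outer edge: first bright pixel from outside along radial lines from approx image centre
ctr=proj('wrist',[[474,-70.5,74]])[0]
def fit(P,it=8):
    w=np.ones(len(P),bool)
    for _ in range(it):
        q=P[w];A=np.c_[2*q,np.ones(len(q))];s=np.linalg.lstsq(A,(q**2).sum(1),rcond=None)[0];c=s[:2];r=np.sqrt(s[2]+c@c)
        d=np.linalg.norm(P-c,axis=1)-r; w=abs(d)<1
    return c,r,w.sum(),len(w)
pts=[]
for a in np.radians(np.arange(185,356,2)):
    for rr in np.arange(260,100,-.5):
        u,v=ctr+rr*np.array([np.cos(a),np.sin(a)])
        if 0<=u<559 and 0<=v<419 and g[int(round(v)),int(round(u))]>95: pts.append((u,v));break
Q=onz('wrist',pts,74)[:,:2]; c,r,n,m=fit(Q);print(c,r,n,m)
for M in (P[:2].mean(0),P[2:].mean(0)):
  for cc in (c,np.array([473.5,-70.5])): d=M[:2]-cc;print(M.round(1),np.linalg.norm(d),np.arctan2(d[1],d[0]))
"
```

```text
[[412.8, -105.8, 74.0], [405.6, -90.4, 74.0], [421.5, -101.1, 74.0], [416.3, -85.7, 74.0]]
[469.95161091 -70.56701172] 67.3510435198347 79 86
[409.2 -98.1  74. ] 66.71516560300263 -2.7165939270892294
[409.2 -98.1  74. ] 69.98956154606769 -2.736627113349432
[418.9 -93.4  74. ] 55.93219744059614 -2.720323967294661
[418.9 -93.4  74. ] 59.21406958863344 -2.7437977266071494
```

Emit:
apply_moves(
  rows=[
    [[0,-1.5,0],0,3.6],
    [[0,-5,0],0,3.6],
    [[0,-9,0],0,4.2],
    [[0.2,-9,6],0,4.2],
    [[0.5,-9,10],0,4.2],
  ],
)

```text
time: 11.58
tool_pos: [528.4, 22.4, 132.6]
tcp_rot: [-1.581, 0.008, -0.218]
contact_force: [-0.4, 0.7, -0.1]
grip_width: 42.2
```

```bash
python3 -c "
from h import *
plan(559.5,101.2,75,-.214)
im=cap('top','t6')
b=cv2.imread('pics/t6.png');cv2.imwrite('pics/t6c.png',cv2.resize(b[180:290,190:350],None,fx=4,fy=4,interpolation=cv2.INTER_CUBIC))"
```

```text
shift cm [1.38 5.66 8.43] turn -0.004 | tcp [528.4  22.4 132.6] rot [-1.581  0.008 -0.218] F [-0.4  0.7 -0.1] w 42.2 q6 -1.44 t 11.57
```

View pics/t6c.png

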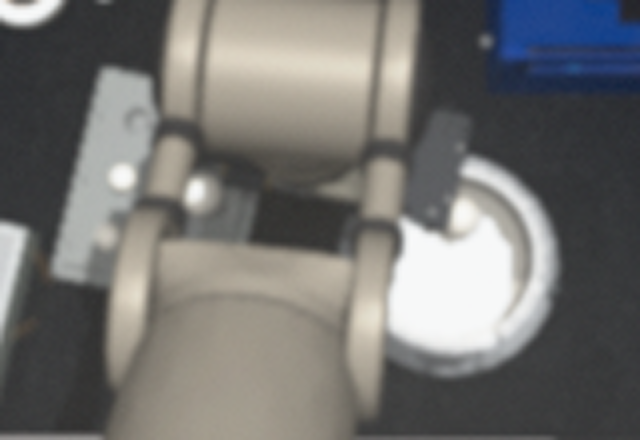

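Ball 1 lies at about (462,215) in the crop, still where it was released. On to ball B.

Emit:
apply_moves(
  rows=[
    [[0.6,1,4],0,4.0],
    [[1.3,2,8.4],0,4.0],
    [[1.3,4,8.4],0,4.0],
    [[1.3,5.6,8.4],0,4.0],
    [[1.3,5.6,8.4],0,4.0],
  ],
)

```text
time: 12.25
tool_pos: [558.5, 104.6, 74.7]
tcp_rot: [-1.58, 0.01, -0.217]
contact_force: [-0.4, -0.8, -0.5]
grip_width: 39.8
```

```bash
python3 -c "
from h import *
plan(559.5,101.2,36,-.214)"
```

```text
shift cm [ 0.22  3.87 -0.28] turn -0.003 | tcp [558.5 104.6  74.7] rot [-1.58   0.01  -0.217] F [-0.4 -0.8 -0.5] w 39.8 q6 -1.3 t 12.25
```

Emit:
apply_moves(
  rows=[
    [[0.2,0,-0.3],0,4.0],
    [[0.2,1.3,-0.3],0,4.0],
    [[0.2,2.6,-0.3],0,4.0],
    [[0.2,3.8,-0.3],0,4.0],
    [[0.2,3.8,-0.3],0,4.0],
  ],
)

```text
time: 12.88
tool_pos: [558.9, 101.0, 35.7]
tcp_rot: [-1.58, 0.012, -0.217]
contact_force: [0.1, -0.0, -0.6]
grip_width: 40.1
```

```bash
python3 -c "
from h import *
plan(559.5,101.2,36,-.214);cap('wrist','w6')"
```

```text
shift cm [ 0.06 -0.03  0.03] turn -0.003 | tcp [558.9 101.   35.7] rot [-1.58   0.012 -0.217] F [ 0.1 -0.  -0.6] w 40.1 q6 -1.3 t 12.88
```

View pics/w6.png

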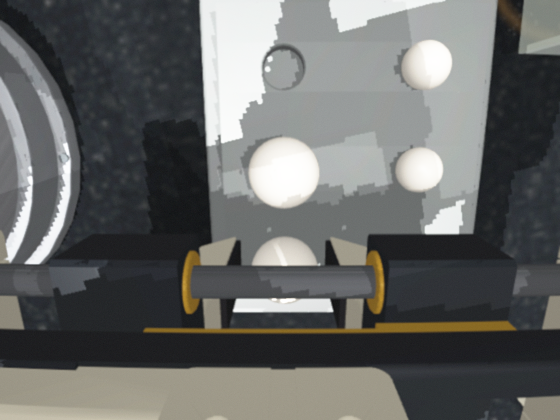

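Emit:
apply_moves(
  rows=[
    [[0,0,0],0,2.0],
    [[0,0,0],0,2.0],
    [[0,0,0],0,2.0],
    [[0,-3,0],0,2.0],
    [[0,-8,0],0,2.0],
  ],
)

```text
time: 13.55
tool_pos: [558.7, 101.4, 115.4]
tcp_rot: [-1.582, 0.016, -0.217]
contact_force: [0.9, 0.0, -0.6]
grip_width: 28.4
```

```bash
python3 -c "
from h import *
plan(463,-45,130,-1.261)"
```

```text
shift cm [ -6.22  -1.19 -16.37] turn 1.044 | tcp [558.7 101.4 115.4] rot [-1.582  0.016 -0.217] F [ 0.9  0.  -0.6] w 28.4 q6 -1.3 t 13.55
```

Emit:
apply_moves(
  rows=[
    [[-1.5,-1,-4],0.18,2.0],
    [[-3,-1.2,-8],0.36,2.0],
    [[-4.5,-1.2,-12],0.54,2.0],
    [[-6.2,-1.2,-16.4],0.72,2.0],
    [[-6.2,-1.2,-16.4],0.9,2.0],
  ],
)

```text
time: 14.18
tool_pos: [461.4, -47.4, 130.3]
tcp_rot: [-1.591, 0.001, -1.126]
contact_force: [0.2, -0.5, -0.7]
grip_width: 28.4
```

```bash
python3 -c "
from h import *
plan(463,-45,100,-1.261)"
```

```text
shift cm [-0.14  3.02  0.31] turn 0.135 | tcp [461.4 -47.4 130.3] rot [-1.591e+00  1.000e-03 -1.126e+00] F [ 0.2 -0.5 -0.7] w 28.4 q6 -0.7 t 14.18
```

Emit:
apply_moves(
  rows=[
    [[-0.1,0,0.3],0.135,2.0],
    [[-0.1,2,0.3],0.135,2.0],
    [[-0.1,3,0.3],0.135,2.0],
    [[-0.1,3,0.3],0.135,2.0],
    [[-0.1,3,0.3],0.135,2.0],
  ],
)

```text
time: 14.8
tool_pos: [463.4, -45.4, 100.6]
tcp_rot: [-1.591, -0.002, -1.261]
contact_force: [-0.0, -0.3, -0.8]
grip_width: 28.4
```

```bash
python3 -c "
from h import *
plan(463,-45,41.5,-1.261);cap('wrist','w7')"
```

```text
shift cm [-0.07  5.91  0.09] turn 0.0 | tcp [463.4 -45.4 100.6] rot [-1.591 -0.002 -1.261] F [-0.  -0.3 -0.8] w 28.4 q6 -0.55 t 14.8
```

View pics/w7.png

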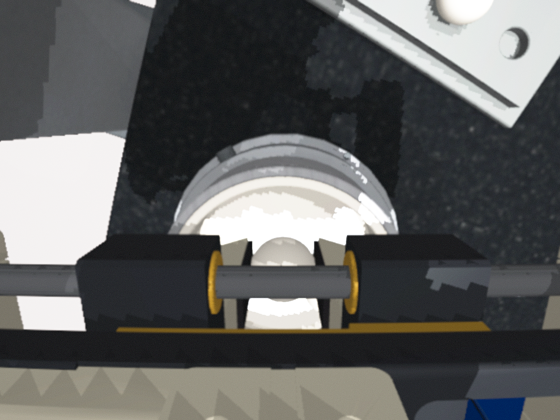

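Emit:
apply_moves(
  rows=[
    [[0,2,0.1],0,2.0],
    [[0,4,0.1],0,2.0],
    [[0,5.3,0.1],0,2.0],
    [[0,5.7,0.1],0,2.0],
    [[0,5.9,0.1],0,2.0],
  ],
)

```text
time: 15.48
tool_pos: [463.7, -45.7, 41.9]
tcp_rot: [-1.59, -0.002, -1.261]
contact_force: [0.5, -0.5, -0.8]
grip_width: 28.4
```

```bash
python3 -c "
from h import *
plan(463,-45,41.5,-1.261);cap('wrist','w8')"
```

```text
shift cm [-0.09  0.04 -0.05] turn 0.0 | tcp [463.7 -45.7  41.9] rot [-1.59  -0.002 -1.261] F [ 0.5 -0.5 -0.8] w 28.4 q6 -0.55 t 15.47
```

View pics/w8.png

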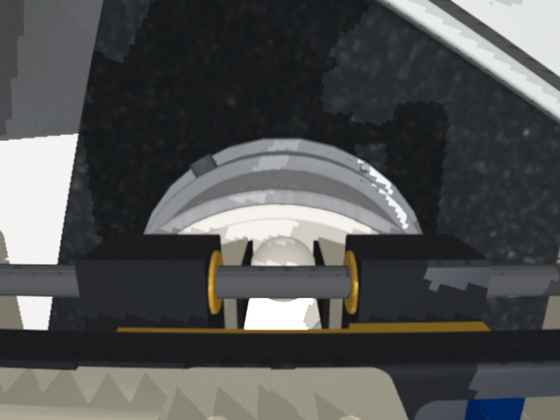

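Ball held low in the jar (centre about (284,268)), no contact force. Release and rise.

Emit:
apply_moves(
  rows=[
    [[0,0,0],0,3.5],
    [[0,0,0],0,3.5],
    [[0,0,0],0,3.5],
    [[0,-2,0],0,3.5],
    [[0,-6,0],0,3.5],
  ],
)

```text
time: 16.15
tool_pos: [463.7, -45.0, 101.5]
tcp_rot: [-1.593, -0.0, -1.261]
contact_force: [0.9, 0.2, -0.1]
grip_width: 35.2
```

Emit:
apply_moves(
  rows=[
    [[0,-2,0],0,4.0],
    [[0,-4,0],0,4.0],
    [[0,-4,0],0,4.0],
    [[0,-4,0],0,4.0],
  ],
)

```text
time: 16.65
tool_pos: [464.1, -44.6, 140.9]
tcp_rot: [-1.594, 0.0, -1.261]
contact_force: [0.1, -0.7, -0.3]
grip_width: 40.4
```

```bash
python3 -c "
from h import *
cap('wrist','w9')
plan(517,111,120,-.214)"
```

```text
shift cm [-13.2    1.84   9.84] turn -1.047 | tcp [464.  -44.6 140.6] rot [-1.594e+00  1.000e-03 -1.261e+00] F [ 0.  -0.   0.2] w 39.8 q6 -0.55 t 16.7
```

View pics/w9.png

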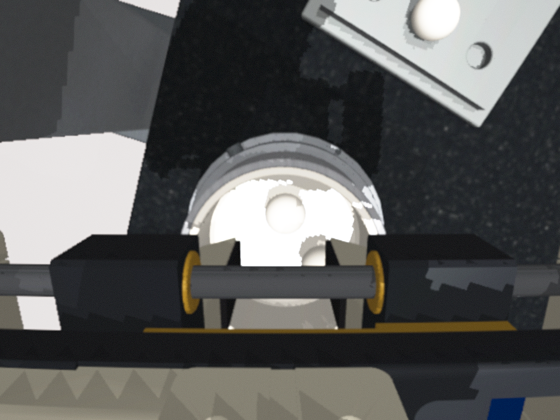

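```bash
python3 -c "
from h import *
print(onz('wrist',[[285,213],[318,262]],37))"
```

```text
[[463.58720725 -47.08160493  37.        ]
 [498.79819088 -75.68855325  37.        ]]
```

Emit:
apply_moves(
  rows=[
    [[-3,0,2],-0.18,4.0],
    [[-6,0,4],-0.36,4.0],
    [[-9,0.5,6.5],-0.54,4.0],
    [[-13.2,1.0,9.8],-0.72,4.0],
    [[-13.2,1.8,9.8],-0.9,4.0],
  ],
)

```text
time: 17.32
tool_pos: [517.0, 113.9, 119.1]
tcp_rot: [-1.584, 0.02, -0.351]
contact_force: [0.6, -0.8, 0.1]
grip_width: 39.4
```

```bash
python3 -c "
from h import *
plan(517,111,75,-.214)"
```

```text
shift cm [ 0.19  4.41 -0.21] turn -0.137 | tcp [517.  113.9 119.1] rot [-1.584  0.02  -0.351] F [ 0.6 -0.8  0.1] w 39.4 q6 -1.14 t 17.32
```

Emit:
apply_moves(
  rows=[
    [[0.1,1,-0.2],-0.137,4.0],
    [[0.1,3,-0.2],-0.137,4.0],
    [[0.1,4.4,-0.2],-0.137,4.0],
    [[0.1,4.4,-0.2],-0.137,4.0],
    [[0.1,4.4,-0.2],-0.137,4.0],
  ],
)

```text
time: 17.95
tool_pos: [516.5, 111.4, 75.4]
tcp_rot: [-1.581, 0.021, -0.214]
contact_force: [-0.6, -0.6, 0.3]
grip_width: 39.6
```

```bash
python3 -c "
from h import *
plan(516.5,111,36,-.214);cap('wrist','w10')"
```

```text
shift cm [0.09 3.94 0.01] turn -0.0 | tcp [516.5 111.4  75.4] rot [-1.581  0.021 -0.214] F [-0.6 -0.6  0.3] w 39.6 q6 -1.28 t 17.95
```

View pics/w10.png

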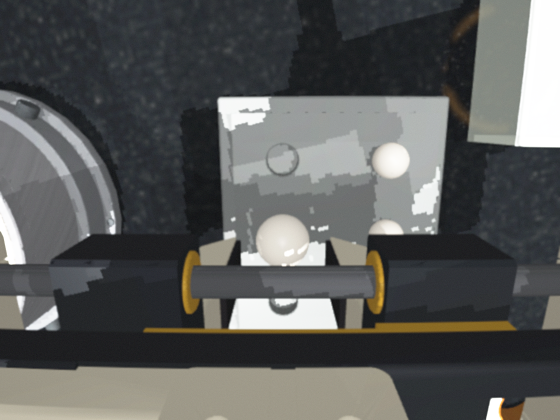

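```bash
python3 -c "
from h import *
print(onz('wrist',[[282,240]],32))"
```

```text
[[516.50332558 109.69006887  32.        ]]
```

Emit:
apply_moves(
  rows=[
    [[0,1.5,0],0,4.0],
    [[0,3,0],0,4.0],
    [[0,3.9,0],0,4.0],
    [[0,3.9,0],0,4.0],
  ],
)

```text
time: 18.5
tool_pos: [515.4, 111.1, 35.7]
tcp_rot: [-1.582, 0.022, -0.215]
contact_force: [-0.7, 0.5, 0.9]
grip_width: 39.9
```

Emit:
apply_moves(
  rows=[
    [[0,0,0],0,2.0],
    [[0,0,0],0,2.0],
    [[0,0,0],0,2.0],
    [[0,-3,0],0,2.0],
    [[0,-6,0],0,2.0],
  ],
)

```text
time: 19.12
tool_pos: [516.5, 111.4, 96.3]
tcp_rot: [-1.582, 0.023, -0.215]
contact_force: [0.2, 0.1, -0.6]
grip_width: 27.9
```

```bash
python3 -c "
from h import *
plan(453.5,-90.5,130,.833)"
```

```text
shift cm [ -1.94  -3.09 -21.11] turn -1.048 | tcp [516.5 111.4  96.3] rot [-1.582  0.023 -0.215] F [ 0.2  0.1 -0.6] w 27.9 q6 -1.28 t 19.12
```

Emit:
apply_moves(
  rows=[
    [[-0.5,-3,-4],-0.18,2.0],
    [[-1,-3.1,-9],-0.36,2.0],
    [[-1.4,-3.1,-14],-0.54,2.0],
    [[-1.9,-3.1,-18],-0.72,2.0],
    [[-1.9,-3.1,-21],-0.9,2.0],
  ],
)

```text
time: 19.75
tool_pos: [453.3, -91.0, 130.3]
tcp_rot: [-1.56, 0.023, 0.691]
contact_force: [0.6, 0.6, -1.3]
grip_width: 28.2
```

```bash
python3 -c "
from h import *
plan(453.5,-90.5,100,.833)"
```

```text
shift cm [ 0.12  3.03 -0.01] turn -0.142 | tcp [453.3 -91.  130.3] rot [-1.56   0.023  0.691] F [ 0.6  0.6 -1.3] w 28.2 q6 -2.61 t 19.75
```

Emit:
apply_moves(
  rows=[
    [[0.1,0,0],-0.142,2.0],
    [[0.1,1.5,0],-0.142,2.0],
    [[0.1,3,0],-0.142,2.0],
    [[0.1,3,0],-0.142,2.0],
    [[0.1,3,0],-0.142,2.0],
  ],
)

```text
time: 20.38
tool_pos: [453.6, -90.6, 100.8]
tcp_rot: [-1.558, 0.021, 0.833]
contact_force: [-0.3, 0.3, -0.9]
grip_width: 28.0
```

```bash
python3 -c "
from h import *
plan(453.5,-90.5,41.5,.833);cap('wrist','w11');cap('side','s11')"
```

```text
shift cm [ 0.12  5.93 -0.06] turn -0.0 | tcp [453.6 -90.6 100.8] rot [-1.558  0.021  0.833] F [-0.3  0.3 -0.9] w 28.0 q6 -2.75 t 20.38
```

View pics/w11.png

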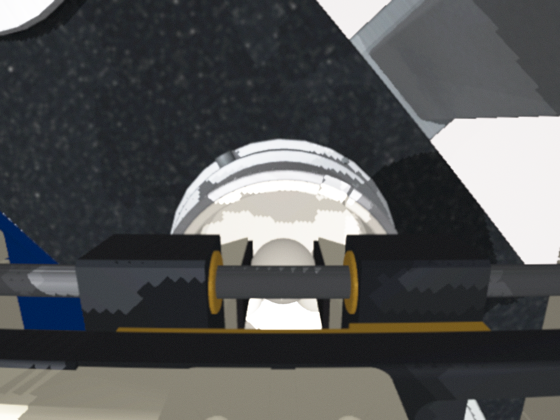

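View pics/s11.png

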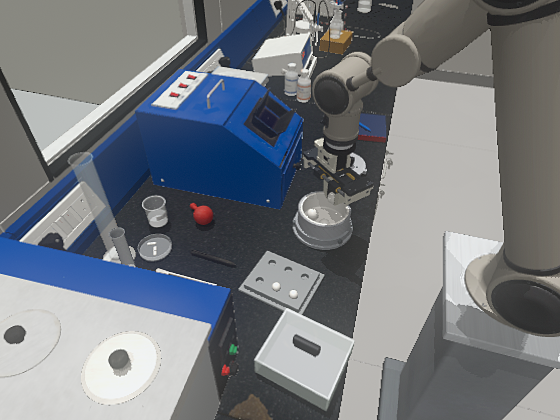

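Emit:
apply_moves(
  rows=[
    [[0.05,2,-0.05],0,2.0],
    [[0.05,4,-0.05],0,2.0],
    [[0.05,5.3,-0.05],0,2.0],
    [[0.05,5.7,-0.05],0,2.0],
    [[0.05,5.9,-0.05],0,2.0],
  ],
)

```text
time: 21.1
tool_pos: [453.4, -91.1, 42.1]
tcp_rot: [-1.559, 0.02, 0.833]
contact_force: [0.9, -0.3, -1.3]
grip_width: 28.4
```

Emit:
apply_moves(
  rows=[
    [[0,0,0],0,3.5],
    [[0,0,0],0,3.5],
    [[0,0,0],0,3.5],
    [[0,-2,0],0,3.5],
    [[0,-6,0],0,3.5],
  ],
)

```text
time: 21.72
tool_pos: [453.7, -90.3, 101.8]
tcp_rot: [-1.555, 0.022, 0.833]
contact_force: [0.9, -0.3, 0.2]
grip_width: 35.2
```

```bash
python3 -c "
from h import *
plan(420,-74,260,0.42)"
```

```text
shift cm [ -1.4  -15.73   3.84] turn 0.413 | tcp [453.7 -90.3 101.8] rot [-1.555  0.022  0.833] F [ 0.9 -0.3  0.2] w 35.2 q6 -2.74 t 21.73
```

Emit:
apply_moves(
  rows=[
    [[0,-5,0],0.1,9],
    [[1.5,-10,0],0.28,9],
    [[3.5,-15,0],0.41,9],
    [[4.5,-15.7,-0.4],0.41,9],
    [[4.5,-15.7,-0.4],0.41,9],
  ],
)

```text
time: 22.35
tool_pos: [491.2, -58.6, 257.5]
tcp_rot: [-1.565, 0.026, 0.424]
contact_force: [-0.5, 0.1, -0.7]
grip_width: 80.5
```

Emit:
apply_moves(
  rows=[
    [[0,0,0],0,9],
    [[0,0,0],0,9],
  ],
)

```text
time: 22.6
tool_pos: [490.4, -58.8, 256.2]
tcp_rot: [-1.564, 0.028, 0.424]
contact_force: [0.7, -0.8, -0.6]
grip_width: 89.6
```

```bash
python3 -c "
from h import *
plan(489,-62,260,0.42);cap('wrist','w12');cap('top','t12');cap('side','s12');plan(489,-62,260,0.42)
b=cv2.imread('pics/t12.png');cv2.imwrite('pics/t12c.png',cv2.resize(b[180:290,260:440],None,fx=4,fy=4,interpolation=cv2.INTER_CUBIC))"
```

```text
shift cm [-0.27 -0.38 -0.24] turn 0.004 | tcp [490.4 -58.8 256.2] rot [-1.564  0.028  0.424] F [ 0.7 -0.8 -0.6] w 89.6 q6 -2.26 t 22.6
shift cm [-0.31 -0.3  -0.22] turn 0.004 | tcp [490.8 -58.8 256.9] rot [-1.565  0.027  0.424] F [0.2 1.  1.2] w 90.1 q6 -2.26 t 22.75
```

View pics/w12.png

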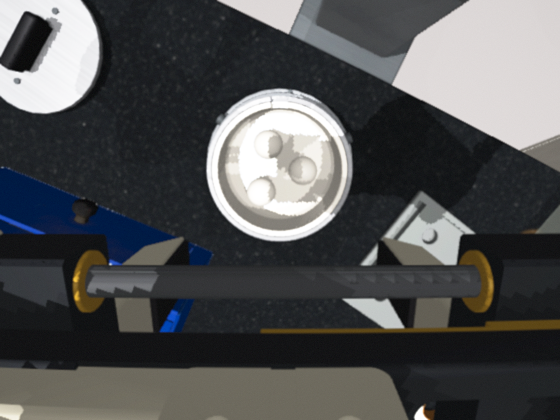

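View pics/t12c.png

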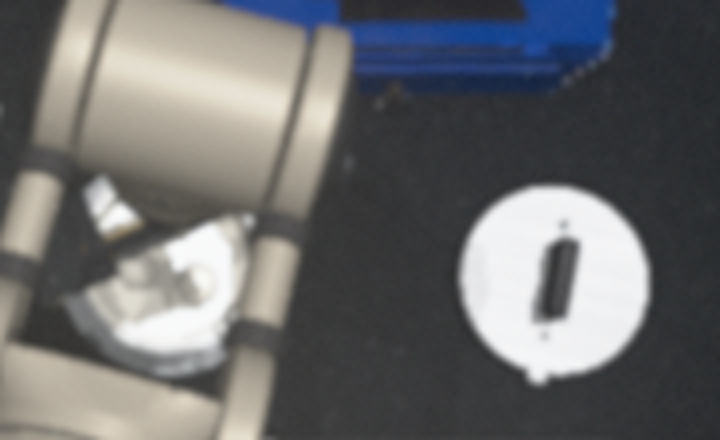

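```bash
cat >> h.py <<'E'
def tilt():
    o=bot.get_obs();R=Ro.from_euler('xyz',o['tcp_rot']).as_matrix();print('down vec mrad',(R[:,1]*1000).round(1),'x-axis z',(R[2,0]*1000).round(1),'z-axis z',(R[2,2]*1000).round(1))
def fitc(P,it=10,tol=1.5):
    w=np.ones(len(P),bool)
    for _ in range(it):
        q=P[w];A=np.c_[2*q,np.ones(len(q))];s=np.linalg.lstsq(A,(q**2).sum(1),rcond=None)[0];c=s[:2];r=np.sqrt(s[2]+c@c)
        d=np.linalg.norm(P-c,axis=1)-r; w=abs(d)<tol
    return c,r,d,w
E
python3 -c "
from h import *
tilt()
b=cv2.imread('pics/w12.png');cv2.imwrite('pics/w12c.png',cv2.resize(b[80:250,200:360],None,fx=4,fy=3.5,interpolation=cv2.INTER_CUBIC)); cv2.imwrite('pics/w12c.png',cv2.resize(b[80:250,200:360],None,fx=4.6,fy=3.4*4.6/3.4*.75,interpolation=cv2.INTER_CUBIC))
"
```

```text
down vec mrad [ -27.1   -5.5 -999.6] x-axis z -26.9 z-axis z 6.1
```

View pics/w12c.png

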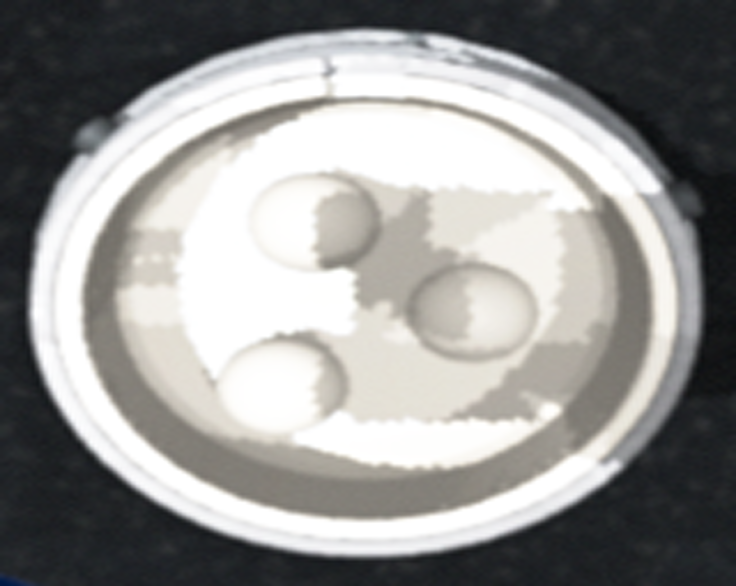

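```bash
python3 -c "
from h import *
L=[(84,300),(135,185),(370,97),(520,125),(602,185),(645,265),(650,330),(430,514),(330,518),(220,482),(122,405)]
f=lambda l:[[200+x/4.6,80+y/3.45] for x,y in l]
P=onz('wrist',f(L),74)[:,:2];c,r,d,w=fitc(P,tol=3);print(c,r,d.round(1))
e=onz('wrist',f([(327,62),(332,97)]),74)[:,:2];print(e)
for q in e: v=q-c;print(np.linalg.norm(v),np.arctan2(v[1],v[0]))
"
```

```text
[470.87633742 -69.82976145] 57.27827172303348 [ 0.5  0.4 -0.6  0.5  0.1 -0.3 -0.1  0.3  0.7 -0.9 -0.5]
[[ 414.54836756 -104.17605476]
 [ 422.21098999  -99.7133697 ]]
65.97354054884389 -2.5940308030731494
57.108196279250656 -2.590896549503638
```

```bash
python3 -c "
from h import *
plan(482,-355,240,-0.208);tilt()"
```

```text
shift cm [-12.94   1.88 -26.64] turn 0.632 | tcp [490.8 -58.8 256.9] rot [-1.565  0.027  0.424] F [0.2 1.  1.2] w 90.1 q6 -2.26 t 22.75
down vec mrad [ -27.1   -5.5 -999.6] x-axis z -26.9 z-axis z 6.1
```

Emit:
apply_moves(
  rows=[
    [[-2.6,0,-5.3],0.13,9],
    [[-5.2,0.5,-10.6],0.26,9],
    [[-7.8,1,-16],0.4,9],
    [[-10.4,1.5,-21.3],0.52,9],
    [[-12.9,1.9,-26.6],0.63,9],
  ],
)

```text
time: 23.38
tool_pos: [481.7, -356.4, 239.4]
tcp_rot: [-1.581, 0.026, -0.21]
contact_force: [0.3, 0.5, 0.1]
grip_width: 90.3
```

```bash
python3 -c "
from h import *
plan(482,-355,240,-0.208);tilt()"
```

```text
shift cm [ 0.   -0.07  0.14] turn -0.002 | tcp [ 481.7 -356.4  239.4] rot [-1.581  0.026 -0.21 ] F [0.3 0.5 0.1] w 90.3 q6 -2.11 t 23.38
down vec mrad [ -27.2   -5.1 -999.6] x-axis z -25.6 z-axis z -10.7
```

Emit:
apply_moves(
  rows=[
    [[0,0,0],0,9],
    [[0,0,0],0,9],
    [[0,0,0],0,9],
  ],
)

```text
time: 23.75
tool_pos: [482.0, -355.0, 239.7]
tcp_rot: [-1.581, 0.025, -0.208]
contact_force: [-0.2, 0.6, -0.5]
grip_width: 89.9
```

```bash
python3 -c "
from h import *
plan(482,-355,240,-0.208);tilt()
cap('wrist','w13');plan(482,-355,240,-0.208);tilt()"
```

```text
shift cm [-0.   -0.03  0.  ] turn -0.0 | tcp [ 482.  -355.   239.7] rot [-1.581  0.025 -0.208] F [-0.2  0.6 -0.5] w 89.9 q6 -2.11 t 23.75
down vec mrad [ -27.    -5.  -999.6] x-axis z -25.4 z-axis z -10.4
shift cm [-0.01 -0.02 -0.  ] turn 0.0 | tcp [ 482.1 -355.   239.8] rot [-1.582  0.025 -0.208] F [-0.3 -0.   0.9] w 90.0 q6 -2.11 t 23.8
down vec mrad [ -26.8   -5.3 -999.6] x-axis z -25.1 z-axis z -10.7
```

View pics/w13.png

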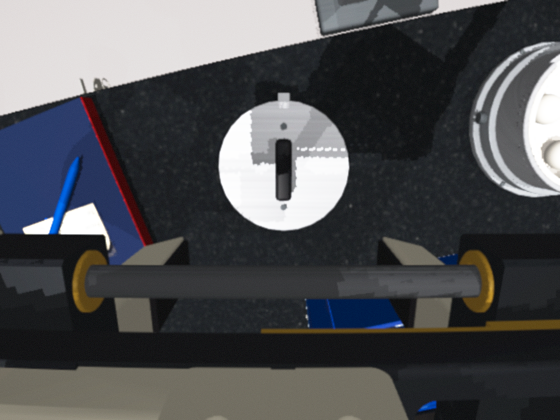

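```bash
python3 -c "
from h import *
g=cv2.imread('pics/w13.png',0)
m=np.zeros(g.shape,'uint8');m[85:235,205:365]=g[85:235,205:365]>120
c=max(cv2.findContours(m,0,1)[0],key=cv2.contourArea)[:,0]
P=onz('wrist',c,18)[:,:2];cc,r,d,w=fitc(P);print('lid',cc,r,w.sum(),len(w));k=d>4
q=P[k].mean(0)-cc;print('key yaw',np.arctan2(q[1],q[0]),d.max())
m=np.zeros(g.shape,'uint8');m[130:210,265:305]=g[130:210,265:305]<70
c=max(cv2.findContours(m,0,2)[0],key=cv2.contourArea);R=cv2.minAreaRect(c);b=cv2.boxPoints(R);P=onz('wrist',b,48);print('handle',R,P.mean(0).round(1))
"
```

```text
lid [ 461.29912476 -353.55908078] 67.3247745818801 356 379
key yaw 2.931643251575704 7.359677889631641
handle ((283.0, 169.0), (60.0, 16.0), 90.0) [ 459.9 -353.    48. ]
```

Emit:
apply_moves(
  rows=[
    [[0,3,0],0,4.5],
    [[0,6,0],0,4.5],
    [[0,9,0],0,4.5],
  ],
)

```text
time: 24.18
tool_pos: [480.2, -354.3, 149.7]
tcp_rot: [-1.582, 0.024, -0.206]
contact_force: [-0.2, 0.1, 0.8]
grip_width: 64.3
```

```bash
python3 -c "
from h import *
plan(482,-355,240,-0.208);tilt()"
```

```text
shift cm [-0.03 -9.04 -0.13] turn 0.002 | tcp [ 480.2 -354.3  149.7] rot [-1.582  0.024 -0.206] F [-0.2  0.1  0.8] w 64.3 q6 -2.11 t 24.18
down vec mrad [ -26.    -6.  -999.6] x-axis z -24.3 z-axis z -11.2
```

Emit:
apply_moves(
  rows=[
    [[0,-6,0],0,4.5],
    [[0,-12,0],0,4.5],
    [[0,-14,0],0,4.5],
    [[0,-14,0],0,4.5],
    [[0,-14,0],0,4.5],
  ],
)

```text
time: 24.8
tool_pos: [483.6, -352.4, 288.2]
tcp_rot: [-1.581, 0.026, -0.205]
contact_force: [-0.2, 0.8, -1.3]
grip_width: 44.8
```

```bash
python3 -c "
from h import *
plan(482,-355,240,-0.208);tilt()"
```

```text
shift cm [ 0.02  4.83 -0.24] turn 0.003 | tcp [ 483.6 -352.4  288.2] rot [-1.581  0.026 -0.205] F [-0.2  0.8 -1.3] w 44.8 q6 -2.11 t 24.8
down vec mrad [ -27.7   -4.3 -999.6] x-axis z -26.3 z-axis z -9.9
```

Emit:
apply_moves(
  rows=[
    [[0,6.2,0],0,4.5],
    [[0,12.4,0],0,4.5],
  ],
)

```text
time: 25.05
tool_pos: [479.6, -352.1, 162.0]
tcp_rot: [-1.58, 0.027, -0.204]
contact_force: [0.6, -0.8, -0.3]
grip_width: 45.0
```

```bash
python3 -c "
from h import *
plan(482,-355,240,-0.208);tilt()"
```

```text
shift cm [ 0.08 -7.81 -0.31] turn 0.004 | tcp [ 479.6 -352.1  162. ] rot [-1.58   0.027 -0.204] F [ 0.6 -0.8 -0.3] w 45.0 q6 -2.11 t 25.05
down vec mrad [ -28.4   -3.6 -999.6] x-axis z -27.1 z-axis z -9.3
```

```bash
python3 -c "
from h import *
plan(460.8,-353.2,80,-0.21)"
```

```text
shift cm [-1.6   8.25 -0.41] turn 0.006 | tcp [ 479.6 -352.1  162. ] rot [-1.58   0.027 -0.204] F [ 0.6 -0.8 -0.3] w 45.0 q6 -2.11 t 25.05
```

Emit:
apply_moves(
  rows=[
    [[-1.6,0,-0.4],0.006,4.5],
    [[-1.6,4,-0.4],0.006,4.5],
    [[-1.6,8.2,-0.4],0.006,4.5],
    [[-1.6,8.2,-0.4],0.006,4.5],
    [[-1.6,8.2,-0.4],0.006,4.5],
  ],
)

```text
time: 25.68
tool_pos: [461.1, -353.2, 81.1]
tcp_rot: [-1.58, 0.027, -0.21]
contact_force: [0.7, -0.4, -0.8]
grip_width: 45.1
```

```bash
python3 -c "
from h import *
plan(460.8,-353.2,36.5,-0.21);cap('wrist','w14')"
```

```text
shift cm [0.08 4.46 0.04] turn -0.0 | tcp [ 461.1 -353.2   81.1] rot [-1.58   0.027 -0.21 ] F [ 0.7 -0.4 -0.8] w 45.1 q6 -2.12 t 25.68
```

View pics/w14.png

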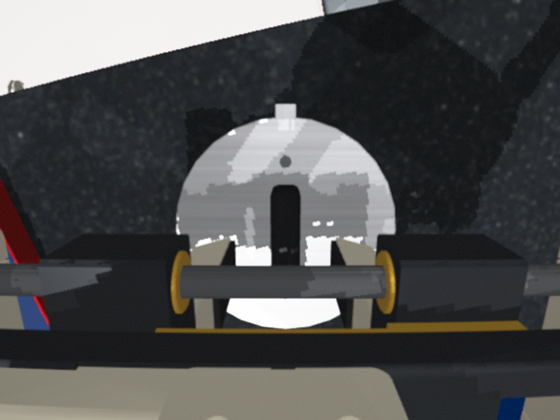

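Emit:
apply_moves(
  rows=[
    [[0.05,2,0.0],0,4.5],
    [[0.05,3.8,0.0],0,4.5],
    [[0.05,4.4,0.0],0,4.5],
    [[0.05,4.4,0.0],0,0.8],
    [[0.05,4.4,0.0],0,0.8],
  ],
)

```text
time: 26.35
tool_pos: [461.3, -354.4, 38.9]
tcp_rot: [-1.582, 0.024, -0.21]
contact_force: [-0.3, 0.1, 0.0]
grip_width: 29.3
```

```bash
python3 -c "
from h import *
plan(460.8,-353.2,36.5,-0.21);tilt()"
```

```text
shift cm [-0.07  0.24  0.11] turn -0.0 | tcp [ 461.3 -354.4   38.9] rot [-1.582  0.024 -0.21 ] F [-0.3  0.1  0. ] w 29.3 q6 -2.12 t 26.35
down vec mrad [ -25.6   -6.5 -999.7] x-axis z -23.7 z-axis z -11.6
```

Emit:
apply_moves(
  rows=[
    [[0,0,0],0,0.8],
    [[0,0,0],0,0.8],
    [[0,-2,0],0,0.8],
    [[0,-4,0],0,0.8],
    [[0,-4,0],0,0.8],
  ],
)

```text
time: 26.98
tool_pos: [462.9, -354.7, 79.8]
tcp_rot: [-1.584, 0.022, -0.21]
contact_force: [-0.3, -0.9, -4.3]
grip_width: 15.8
```

```bash
python3 -c "
from h import *
plan(471,-70,140,0.42);tilt();cap('wrist','w15');cap('side','s15')"
```

```text
shift cm [-5.27 -6.28 27.93] turn -0.63 | tcp [ 462.9 -354.7   79.8] rot [-1.584  0.022 -0.21 ] F [-0.3 -0.9 -4.3] w 15.8 q6 -2.12 t 26.98
down vec mrad [ -23.9   -8.3 -999.7] x-axis z -21.6 z-axis z -13.0
```

View pics/s15.png

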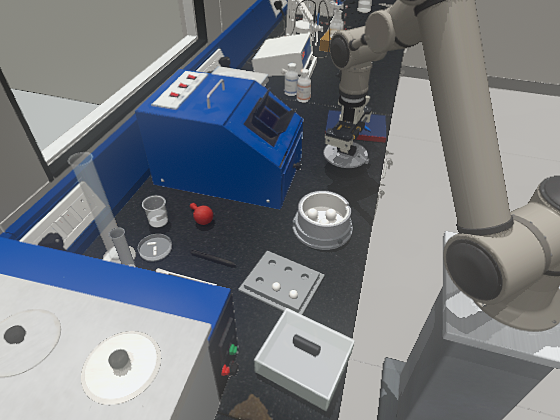

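View pics/w15.png

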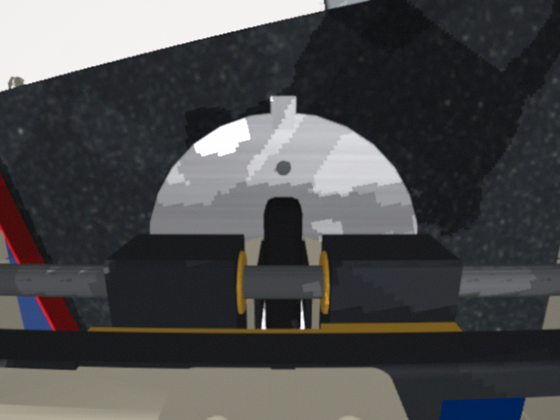

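```bash
cat > lidrel.py <<'E'
from h import *
import sys
def lidrel(fn,zt,dz=0):
    g=cv2.imread('pics/'+fn+'.png',0); o=bot.get_obs();R=Ro.from_euler('xyz',o['tcp_rot']).as_matrix()
    m=np.zeros(g.shape,'uint8');m[90:232,120:450]=g[90:232,120:450]>95
    c=max(cv2.findContours(m,0,1)[0],key=cv2.contourArea)[:,0]; c=c[(c[:,1]<228)]
    P=onz('wrist',c,zt)[:,:2];cc,r,d,w=fitc(P,tol=1);k=d>4
    # refine with known radius
    from scipy.optimize import least_squares
    q0=P[w]; s=least_squares(lambda p:np.linalg.norm(q0-p,axis=1)-68,cc,loss='soft_l1').x
    q=P[k].mean(0)-s
    rel=R.T@(np.r_[s,zt]-o['tool_pos'])
    print('lid',cc,r,'r68:',s,w.sum(),len(w),'key yaw+pi',np.arctan2(q[1],q[0])+np.pi,'keymax',d.max(),'n',k.sum(),'tcp',o['tool_pos'].round(1),'yaw',np.arctan2(R[1,0],R[0,0]))
if __name__=='__main__': lidrel(sys.argv[1],float(sys.argv[2]))
E
python3 lidrel.py w15 59
```

```text
lid [ 443.22689523 -350.92083467] 52.41384001113956 r68: [ 461.06688555 -354.83922418] 58 467 key yaw+pi 6.061102563617748 keymax 12.896786876620418 n 163 tcp [ 461.9 -353.8   78. ] yaw -0.21001828460734284
```

```bash
python3 - <<'E'
import re
s=open('lidrel.py').read()
s=s.replace("    c=max(cv2.findContours(m,0,1)[0],key=cv2.contourArea)[:,0]; c=c[(c[:,1]<228)]\n","    n,l,st,_=cv2.connectedComponentsWithStats(m);b=1+st[1:,4].argmax();c=np.array([[u,(l[:,u]==b).argmax()-.5] for u in range(120,450) if (l[:,u]==b).any()],float);c=c[c[:,1]<222]\n").replace("tol=1)","tol=1.5)")
open('lidrel.py','w').write(s)
E
python3 lidrel.py w15 59
```

```text
lid [ 459.206005   -354.25185055] 66.18879480144294 r68: [ 461.27958221 -354.69175802] 240 267 key yaw+pi 6.070760862560274 keymax 7.565907739983885 n 27 tcp [ 461.9 -353.8   78. ] yaw -0.21001828460734284
```

```bash
python3 -c "
from h import *
plan(471,-68.6,145,0.424)"
```

```text
shift cm [-5.22 -6.88 28.01] turn -0.634 | tcp [ 461.9 -353.8   78. ] rot [-1.582  0.025 -0.21 ] F [ 0.3  0.9 -3.8] w 16.0 q6 -2.12 t 27.07
```

Emit:
apply_moves(
  rows=[
    [[-0.5,-4,3],-0.1,0.8],
    [[-1.5,-6.9,8],-0.22,0.8],
    [[-2.8,-6.9,14],-0.36,0.8],
    [[-4.0,-6.9,20],-0.5,0.8],
    [[-5.0,-6.9,25],-0.63,0.8],
  ],
)

```text
time: 27.7
tool_pos: [465.9, -96.1, 144.5]
tcp_rot: [-1.563, 0.028, 0.425]
contact_force: [1.0, 0.0, -4.6]
grip_width: 15.7
```

```bash
python3 -c "
from h import *
plan(471,-68.6,130,0.424);tilt()"
```

```text
shift cm [1.64 1.42 2.29] turn 0.001 | tcp [465.9 -96.1 144.5] rot [-1.563  0.028  0.425] F [ 1.   0.  -4.6] w 15.7 q6 -2.34 t 27.7
down vec mrad [ -28.5   -4.7 -999.6] x-axis z -27.9 z-axis z 7.5
```

Emit:
apply_moves(
  rows=[
    [[0.8,0,1.1],0,0.8],
    [[1.6,0.7,2.3],0,0.8],
    [[1.6,1.4,2.3],0,0.8],
    [[1.6,1.4,2.3],0,0.8],
    [[1.6,1.4,2.3],0,0.8],
  ],
)

```text
time: 28.32
tool_pos: [470.6, -69.6, 130.0]
tcp_rot: [-1.563, 0.028, 0.423]
contact_force: [0.0, -0.4, -4.2]
grip_width: 16.1
```

```bash
python3 -c "
from h import *
plan(471,-68.6,104,0.424);tilt();cap('wrist','w16');cap('side','s16')
b=cv2.imread('pics/s16.png');cv2.imwrite('pics/s16c.png',cv2.resize(b[150:270,260:390],None,fx=5,fy=5,interpolation=cv2.INTER_CUBIC))"; python3 lidrel.py w16 109
```

```text
shift cm [0.15 2.6  0.06] turn -0.001 | tcp [470.6 -69.6 130. ] rot [-1.563  0.028  0.423] F [ 0.  -0.4 -4.2] w 16.1 q6 -2.28 t 28.32
down vec mrad [ -28.7   -4.8 -999.6] x-axis z -28.1 z-axis z 7.4
lid [457.77292946 -77.00100815] 58.352558472427695 r68: [467.67504475 -72.05996072] 183 266 key yaw+pi 5.74935561479696 keymax 7.954909250248498 n 17 tcp [470.7 -69.4 130.3] yaw 0.42366190950093024
```

View pics/w16.png

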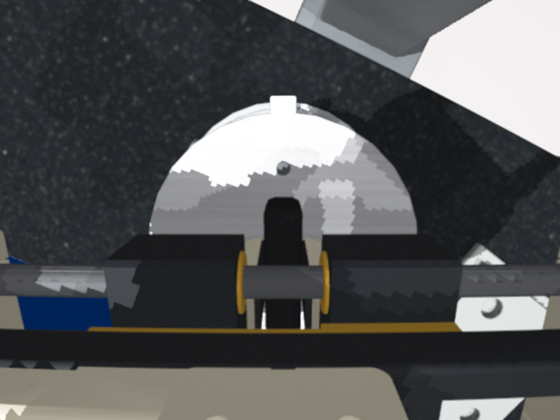

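View pics/s16c.png

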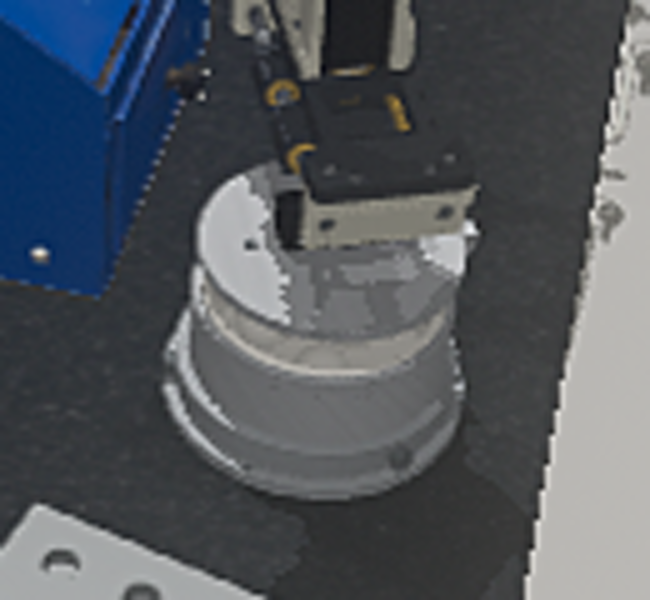

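Emit:
apply_moves(
  rows=[
    [[0.1,0.8,0.06],0,0.8],
    [[0.1,1.5,0.06],0,0.8],
    [[0.1,1.9,0.06],0,0.8],
    [[0.1,2.1,0.06],0,0.8],
    [[0.1,2.1,0.06],0,0.8],
  ],
)

```text
time: 29.05
tool_pos: [470.8, -68.5, 109.2]
tcp_rot: [-1.564, 0.028, 0.424]
contact_force: [-0.5, -0.2, -4.8]
grip_width: 16.3
```

```bash
python3 -c "
from h import *
plan(471,-68.6,104,0.424);cap('side','s17')
b=cv2.imread('pics/s17.png');cv2.imwrite('pics/s17c.png',cv2.resize(b[150:270,260:390],None,fx=5,fy=5,interpolation=cv2.INTER_CUBIC))"
```

```text
shift cm [ 0.03  0.52 -0.02] turn -0.0 | tcp [470.8 -68.5 109.2] rot [-1.564  0.028  0.424] F [-0.5 -0.2 -4.8] w 16.3 q6 -2.28 t 29.05
```

View pics/s17c.png

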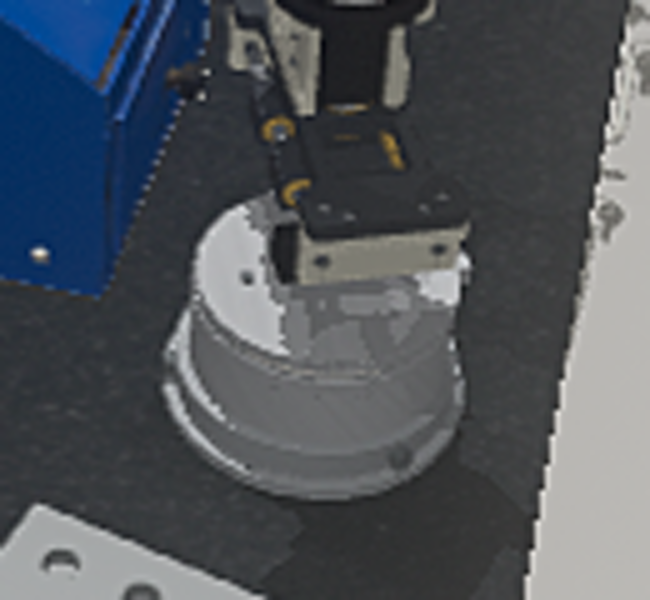

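Emit:
apply_moves(
  rows=[
    [[0,0.2,0],0,0.8],
    [[0,0.35,0],0,0.8],
    [[0,0.5,0],0,0.8],
    [[0,0.6,0],0,0.8],
  ],
)

```text
time: 29.6
tool_pos: [470.7, -68.4, 103.7]
tcp_rot: [-1.564, 0.027, 0.424]
contact_force: [-3.6, 2.5, 5.6]
grip_width: 15.9
```

```bash
python3 -c "
from h import *
plan(471,-68.6,103,0.424)"
```

```text
shift cm [ 0.02  0.07 -0.03] turn -0.0 | tcp [470.7 -68.4 103.7] rot [-1.564  0.027  0.424] F [-3.6  2.5  5.6] w 15.9 q6 -2.28 t 29.6
```

Emit:
apply_moves(
  rows=[
    [[0,0,0],0,3],
    [[0,0,0],0,3],
    [[0,0,0],0,3],
    [[0,-2,0],0,4],
    [[0,-6,0],0,4],
  ],
)

```text
time: 30.22
tool_pos: [471.4, -67.9, 163.2]
tcp_rot: [-1.561, 0.03, 0.424]
contact_force: [0.2, -0.5, 0.6]
grip_width: 39.8
```

Emit:
apply_moves(
  rows=[
    [[0,-4,0],0,4.5],
    [[1,-8,2],0.1,4.5],
    [[1,-8,6],0.2,4.5],
    [[1,-8,6],0.2,4.5],
    [[1,-8,6],0.2,4.5],
  ],
)

```text
time: 30.85
tool_pos: [458.6, -9.0, 243.4]
tcp_rot: [-1.568, 0.031, 0.225]
contact_force: [0.4, 0.1, -0.7]
grip_width: 44.9
```

```bash
python3 -c "
from h import *
plan(424,314,170,-.214);tilt();cap('wrist','w18');cap('side','s18')
b=cv2.imread('pics/s18.png');cv2.imwrite('pics/s18c.png',cv2.resize(b[150:270,260:390],None,fx=5,fy=5,interpolation=cv2.INTER_CUBIC))"
```

```text
shift cm [ 4.06  7.31 32.24] turn 0.439 | tcp [458.6  -9.  243.4] rot [-1.568  0.031  0.225] F [ 0.4  0.1 -0.7] w 44.9 q6 -1.97 t 30.85
down vec mrad [ -31.2   -4.1 -999.5] x-axis z -31.4 z-axis z 2.9
```

View pics/s18c.png

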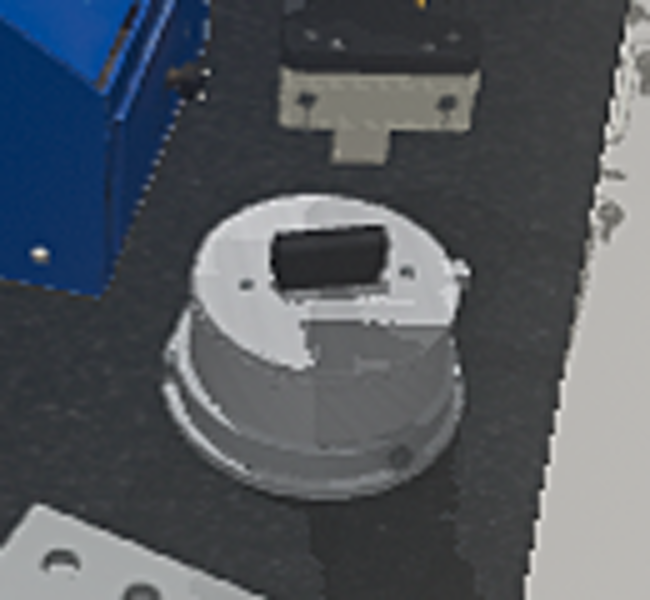

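View pics/w18.png

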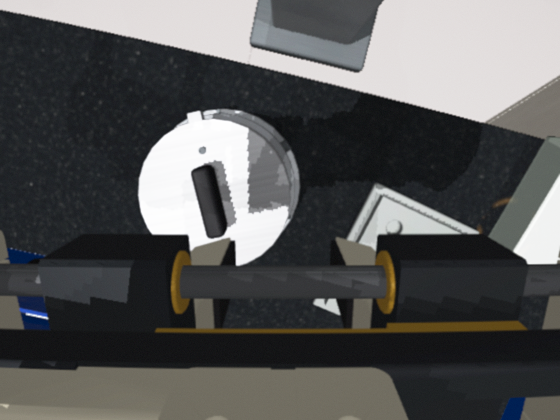

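Emit:
apply_moves(
  rows=[
    [[0.8,1,6],0.1,4.5],
    [[1.6,2,12],0.2,4.5],
    [[2.4,3,18],0.3,4.5],
    [[3.2,4,24],0.4,4.5],
    [[4,5,29.5],0.44,4.5],
  ],
)

```text
time: 31.58
tool_pos: [430.9, 288.4, 192.2]
tcp_rot: [-1.582, 0.03, -0.219]
contact_force: [1.5, -1.3, -0.2]
grip_width: 44.7
```

```bash
python3 -c "
from h import *
plan(445,310,190,-.214);tilt()"
```

```text
shift cm [0.91 0.16 2.42] turn -0.005 | tcp [430.9 288.4 192.2] rot [-1.582  0.03  -0.219] F [ 1.5 -1.3 -0.2] w 44.7 q6 -0.92 t 31.57
down vec mrad [ -31.8   -4.1 -999.5] x-axis z -30.2 z-axis z -10.9
```

Emit:
apply_moves(
  rows=[
    [[0.9,0.2,2.4],-0.005,4.5],
    [[0.9,0.2,2.4],-0.005,4.5],
    [[0.9,0.2,2.4],-0.005,4.5],
  ],
)

```text
time: 31.95
tool_pos: [444.9, 308.7, 189.2]
tcp_rot: [-1.583, 0.031, -0.215]
contact_force: [0.9, 1.0, 1.1]
grip_width: 45.2
```

```bash
python3 -c "
from h import *
plan(424,314,72,-.214)
cap('wrist','w19')
g=cv2.imread('pics/w19.png',0)
m=np.zeros(g.shape,'uint8');m[120:234,250:320]=g[120:234,250:320]<110
c=max(cv2.findContours(m,0,2)[0],key=cv2.contourArea);R=cv2.minAreaRect(c);b=cv2.boxPoints(R);P=onz('wrist',b,80);print('handle',R,P.mean(0).round(1),P.round(1).tolist())
"; python3 -c "
from h import *
im=cap('top','t19');b=cv2.imread('pics/t19.png');cv2.imwrite('pics/t19c.png',cv2.resize(b[180:290,260:440],None,fx=4,fy=4,interpolation=cv2.INTER_CUBIC))
g=cv2.cvtColor(im,cv2.COLOR_RGB2GRAY)
"
```

```text
shift cm [-1.79 11.78  0.21] turn -0.001 | tcp [444.9 308.7 189.2] rot [-1.583  0.031 -0.215] F [0.9 1.  1.1] w 45.2 q6 -0.9 t 31.95
handle ((285.5, 186.0), (74.0, 17.0), 90.0) [425.6 312.8  80. ] [[397.6, 312.6, 80.0], [400.2, 324.5, 80.0], [453.6, 313.2, 80.0], [450.9, 300.8, 80.0]]
```

View pics/w19.png

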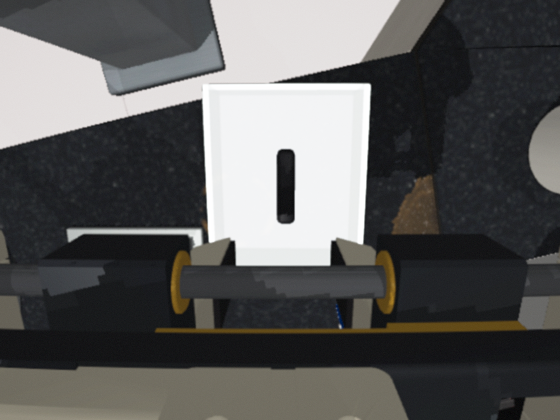

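View pics/t19c.png

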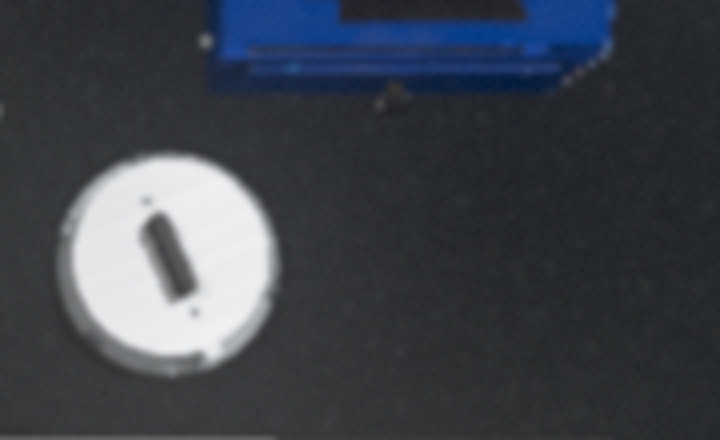

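```bash
python3 -c "
from h import *
plan(424.1,313.9,72,-.215);tilt()"
```

```text
shift cm [-1.79 11.83  0.2 ] turn -0.0 | tcp [445.  308.6 189.8] rot [-1.582  0.03  -0.215] F [-0.4 -0.  -0.2] w 44.8 q6 -0.9 t 32.05
down vec mrad [ -32.1   -4.3 -999.5] x-axis z -30.4 z-axis z -11.1
```

Emit:
apply_moves(
  rows=[
    [[-1.8,3,0.2],0,4.5],
    [[-1.8,6.5,0.2],0,4.5],
    [[-1.8,10,0.2],0,4.5],
    [[-1.8,10.5,0.2],0,4.5],
    [[-1.8,10.5,0.2],0,4.5],
  ],
)

```text
time: 32.67
tool_pos: [425.0, 313.7, 86.2]
tcp_rot: [-1.581, 0.03, -0.216]
contact_force: [0.5, 0.3, -0.4]
grip_width: 45.0
```

```bash
python3 -c "
from h import *
plan(424.1,313.9,72,-.215);tilt()"
```

```text
shift cm [-0.05  1.42  0.02] turn -0.001 | tcp [425.  313.7  86.2] rot [-1.581  0.03  -0.216] F [ 0.5  0.3 -0.4] w 45.0 q6 -0.88 t 32.67
down vec mrad [ -31.3   -4.  -999.5] x-axis z -29.8 z-axis z -10.6
```

Emit:
apply_moves(
  rows=[
    [[-0.05,0.8,0],0,4.5],
    [[-0.05,1.4,0],0,4.5],
    [[-0.05,1.4,0],0,4.5],
    [[-0.05,1.4,0],0,1.5],
    [[-0.05,1.4,0],0,0.5],
  ],
)

```text
time: 33.3
tool_pos: [424.2, 313.8, 72.4]
tcp_rot: [-1.581, 0.029, -0.216]
contact_force: [0.5, -0.1, 0.2]
grip_width: 29.4
```

```bash
python3 -c "
from h import *
plan(424.1,313.9,72,-.215);tilt()"
```

```text
shift cm [-0.01  0.04  0.01] turn -0.001 | tcp [424.2 313.8  72.4] rot [-1.581  0.029 -0.216] F [ 0.5 -0.1  0.2] w 29.4 q6 -0.88 t 33.3
down vec mrad [ -31.    -3.8 -999.5] x-axis z -29.5 z-axis z -10.3
```

Emit:
apply_moves(
  rows=[
    [[0,0,0],0,0.5],
    [[0,0,0],0,0.5],
    [[0,-3,0],0,0.5],
    [[0,-6,0],0,0.5],
    [[0,-9,0],0,0.5],
  ],
)

```text
time: 33.92
tool_pos: [426.6, 314.0, 162.8]
tcp_rot: [-1.582, 0.03, -0.216]
contact_force: [0.6, 0.3, -2.1]
grip_width: 13.7
```

```bash
python3 -c "
from h import *
plan(520.6,140.8,165,-.215);tilt()"
```

```text
shift cm [ 12.88  -0.44 -14.9 ] turn -0.001 | tcp [426.6 314.  162.8] rot [-1.582  0.03  -0.216] F [ 0.6  0.3 -2.1] w 13.7 q6 -0.88 t 33.92
down vec mrad [ -32.1   -4.4 -999.5] x-axis z -30.4 z-axis z -11.2
```

Emit:
apply_moves(
  rows=[
    [[4,0,-4.5],0,0.5],
    [[8,-0.2,-9],0,0.5],
    [[11.5,-0.4,-13],0,0.5],
    [[12.9,-0.4,-14.9],0,0.5],
    [[12.9,-0.4,-14.9],0,0.5],
  ],
)

```text
time: 34.55
tool_pos: [521.1, 139.1, 164.1]
tcp_rot: [-1.582, 0.031, -0.219]
contact_force: [0.0, 0.5, -2.4]
grip_width: 13.7
```

```bash
python3 -c "
from h import *
plan(520.6,140.8,95,-.215);tilt()"
```

```text
shift cm [0.13 6.9  0.23] turn -0.004 | tcp [521.1 139.1 164.1] rot [-1.582  0.031 -0.219] F [ 0.   0.5 -2.4] w 13.7 q6 -1.23 t 34.55
down vec mrad [ -33.    -4.5 -999.4] x-axis z -31.2 z-axis z -11.6
```

Emit:
apply_moves(
  rows=[
    [[0.13,2.5,0.23],-0.004,0.5],
    [[0.13,5,0.23],-0.004,0.5],
    [[0.13,6.8,0.23],-0.004,0.5],
    [[0.13,6.8,0.23],-0.004,0.5],
    [[0.13,6.8,0.23],-0.004,0.5],
  ],
)

```text
time: 35.17
tool_pos: [520.7, 141.4, 96.6]
tcp_rot: [-1.582, 0.031, -0.215]
contact_force: [0.9, 0.6, -3.0]
grip_width: 13.9
```

```bash
python3 -c "
from h import *
plan(520.6,140.8,79.5,-.215);tilt();cap('side','s20');cap('wrist','w20')
b=cv2.imread('pics/s20.png');cv2.imwrite('pics/s20c.png',cv2.resize(b[220:330,220:350],None,fx=5,fy=5,interpolation=cv2.INTER_CUBIC))"
```

```text
shift cm [ 0.06  1.71 -0.05] turn 0.0 | tcp [520.7 141.4  96.6] rot [-1.582  0.031 -0.215] F [ 0.9  0.6 -3. ] w 13.9 q6 -1.23 t 35.17
down vec mrad [ -32.5   -4.3 -999.5] x-axis z -30.8 z-axis z -11.2
```

View pics/s20c.png

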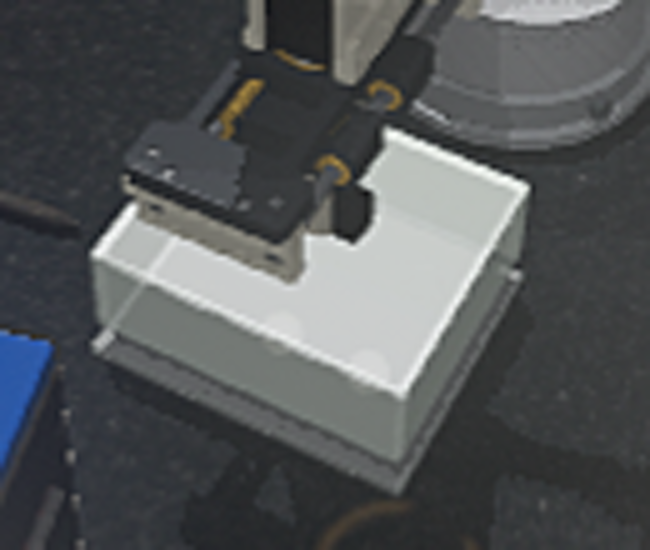

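View pics/w20.png

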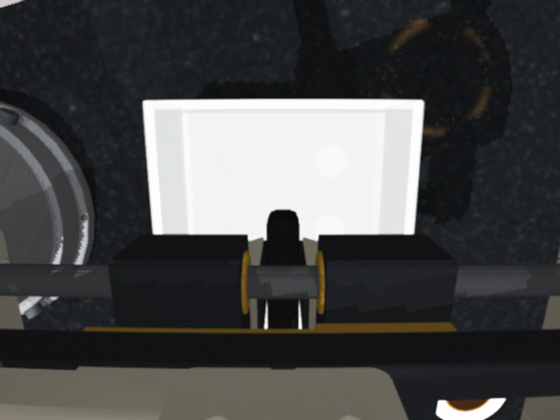

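Emit:
apply_moves(
  rows=[
    [[0.05,0.5,-0.05],0,0.5],
    [[0.05,0.9,-0.05],0,0.5],
    [[0.05,1.2,-0.05],0,0.5],
    [[0.05,1.5,-0.05],0,0.5],
    [[0.05,1.7,-0.05],0,0.5],
  ],
)

```text
time: 35.9
tool_pos: [520.8, 140.2, 80.5]
tcp_rot: [-1.582, 0.03, -0.215]
contact_force: [-6.1, -3.3, 16.5]
grip_width: 13.7
```

```bash
python3 -c "
from h import *
plan(520.6,140.8,79.5,-.215);tilt()"
```

```text
shift cm [-0.03  0.1   0.05] turn 0.0 | tcp [520.8 140.2  80.5] rot [-1.582  0.03  -0.215] F [-6.1 -3.3 16.5] w 13.7 q6 -1.23 t 35.9
down vec mrad [ -31.8   -4.7 -999.5] x-axis z -30.1 z-axis z -11.4
```

Emit:
apply_moves(
  rows=[
    [[0,-0.05,0],0,0.5],
    [[0,-0.05,0],0,4.5],
    [[0,-0.05,0],0,4.5],
    [[0,-0.05,0],0,4.5],
    [[0,-3,0],0,4.5],
  ],
)

```text
time: 36.52
tool_pos: [520.3, 140.2, 109.0]
tcp_rot: [-1.584, 0.035, -0.215]
contact_force: [0.5, 0.7, -0.7]
grip_width: 44.0
```

Emit:
apply_moves(
  rows=[
    [[0,-4,0],0,4.5],
    [[-3,-10,4],0,4.5],
    [[-7,-12,9],0,4.5],
    [[-11,-12,15],0,4.5],
    [[-13,-12,18],0,4.5],
  ],
)

```text
time: 37.15
tool_pos: [435.4, 346.1, 232.0]
tcp_rot: [-1.583, 0.033, -0.215]
contact_force: [0.8, 0.7, -0.6]
grip_width: 44.9
```

Emit:
apply_moves(
  rows=[
    [[-3,0,6],0,4.5],
    [[-6,0,12],0,4.5],
    [[-6,0,12],0,4.5],
    [[-6,0,12],0,4.5],
  ],
)

```text
time: 37.65
tool_pos: [402.1, 476.2, 232.1]
tcp_rot: [-1.584, 0.033, -0.214]
contact_force: [0.9, -0.3, -0.3]
grip_width: 45.1
```

```bash
python3 -c "
from h import *
plan(520.6,140.8,79.5,-.215)
cap('side','s21');cap('top','t21')
b=cv2.imread('pics/s21.png');cv2.imwrite('pics/s21c.png',cv2.resize(b[180:330,220:380],None,fx=4.5,fy=4,interpolation=cv2.INTER_CUBIC))
b=cv2.imread('pics/t21.png');cv2.imwrite('pics/t21c.png',cv2.resize(b[180:290,190:350],None,fx=5,fy=5,interpolation=cv2.INTER_CUBIC))
g=cv2.imread('pics/t21.png',0)
print(proj('top',[[471,-69.8,82]]))
m=np.zeros(g.shape,'uint8');m[210:282,265:340]=g[210:282,265:340]>185
c=max(cv2.findContours(m,0,1)[0],key=cv2.contourArea)[:,0]
for z in(82,88): cc,r,d,w=fitc(onz('top',c,z)[:,:2]);print('lid',z,cc,r,w.sum(),len(w))
m=np.zeros(g.shape,'uint8');m[190:265,195:262]=g[190:265,195:262]>100
c=max(cv2.findContours(m,0,1)[0],key=cv2.contourArea);print('hood contour',cv2.minAreaRect(c),'start was (229.41,225.36),(49.64,56.74),13.24')
"
```

```text
shift cm [ 19.2   15.01 -30.07] turn 0.001 | tcp [402.1 476.2 232.1] rot [-1.584  0.033 -0.214] F [ 0.9 -0.3 -0.3] w 45.1 q6 -0.62 t 37.65
[[302.59271083 243.91829674]]
lid 82 [471.81637703 -69.10543241] 66.89745981242741 113 139
lid 88 [471.29646609 -68.90158958] 66.57275016056066 115 139
hood contour ((229.42681884765625, 225.31265258789062), (49.69953155517578, 56.59821319580078), 13.172553062438965) start was (229.41,225.36),(49.64,56.74),13.24
```

View pics/s21c.png

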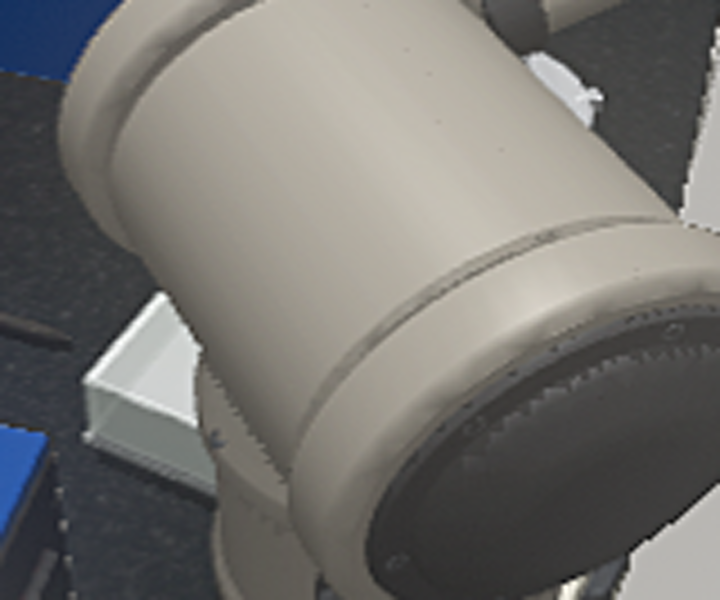

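View pics/t21c.png

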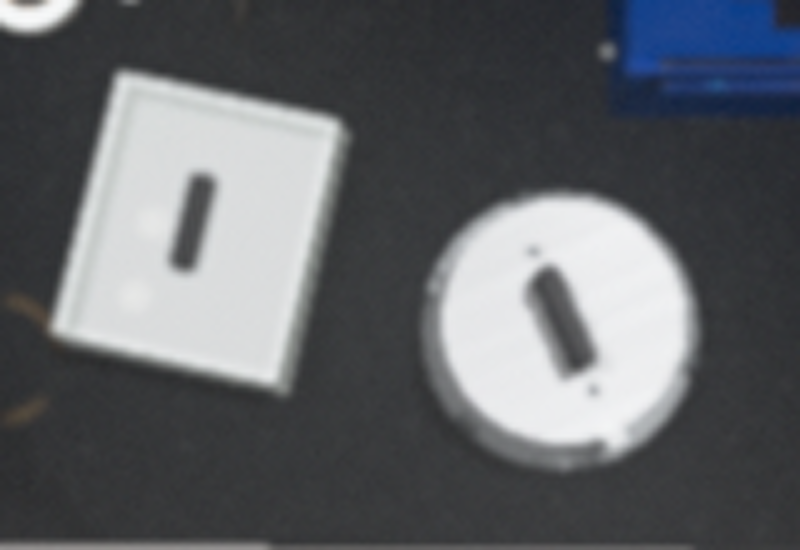

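```bash
python3 -c "
from h import *
# s18 crop flange-top edge points by eye (crop x5 from 150,260), upper/left edge of top face and front edge of bright part
L=[(191,285),(200,255),(225,225),(260,204),(310,195),(350,199),(400,215),(440,245),(458,270),(300,368),(260,357),(225,338),(200,312)]
p=[[260+x/5,150+y/5] for x,y in L]
for z in(79,82,85,88): cc,r,d,w=fitc(onz('side',p,z)[:,:2],tol=3);print(z,cc,r,d.round(1))
"
```

```text
79 [465.81359121 -68.23524909] 68.42507158160298 [ 1.9 -0.9 -1.9 -0.3  0.3 -0.4  0.1  0.1  1.2 -2.4 -0.9  0.9  2.2]
82 [465.42863744 -64.95036587] 68.13423922631826 [ 1.9 -0.9 -1.9 -0.3  0.3 -0.4  0.1  0.1  1.2 -2.4 -0.9  0.9  2.2]
85 [465.04368368 -61.66548266] 67.84340687103338 [ 1.9 -0.9 -1.9 -0.3  0.3 -0.4  0.1  0.1  1.2 -2.4 -0.9  0.9  2.2]
88 [464.65872991 -58.38059945] 67.55257451575048 [ 1.9 -0.9 -1.9 -0.3  0.3 -0.4  0.1  0.1  1.2 -2.4 -0.9  0.9  2.1]
```

```bash
python3 -c "
from h import *
print(order.close_job(), bot.get_obs()['time'])"
```

```text
the job is handed in; nothing more can be done
the job is handed in; nothing more can be done
```

The job is done and handed in at about 38 s of the 210 s allowed; the hand-in gave no verdict.

- **Hood off:** I set the dust hood flat on the worktop to the left of the tray, clear of it.
- **Balls:** Three large balls were there, and I lowered all three into the jar. I released each with the gripper 1–2 mm or less above its computed resting height. A view from above showed all three inside, apart from each other. Both small balls stayed in their pockets.
- **Lid:** It made contact with the rim at an estimated 65 mm over the jar's origin. That is the seated height; with the key on the rim it would be about 6 mm higher. The side picture shows the lid flush on the jar.
- **Hood back:** It made contact about 8 mm up, which is the ledge. Its outline from above matches the starting picture to a fraction of a pixel.

**Checks that disagreed or fell short:**
- The side and top cameras differ by 4–6 mm on the lid's centre. The side camera's points were picked by eye. Matching the two puts the lid slightly low rather than high, so they still rule out the key sitting on the rim.
- After the final move the arm hid most of the jar and the hood from the side camera. The last side picture of the lid was taken right after I released it, and the last check of both was from above.
- The tool drifted to about 0.03 rad of tilt. The lid may have been up to about 0.02 rad off level while held, and its levelness after release was only judged from the pictures.

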